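Dock the battery packs from the keeper hooks for testing

ROBOT

A 6-joint arm with a two-finger parallel gripper is mounted at the origin on the work surface. World frame = base frame: x ahead of the robot, y to its left, z up, the work surface at z = 0. Lengths are in mm, angles in rad, forces in N, time in s.
With the tool pointing down it reaches from about 350 to 875 mm from the base axis. Payload 4.2 kg.
Tool frame: the origin (TCP) lies at the very end of the fingers, on their centre line; the grasp point (between the pads) lies 19 mm behind it; z points along the fingers, y is the line along which they close (so a half turn about z gives the same grasp; the last joint's range is limited). The gripper opens to 85 mm and grips with 20 to 120 N. Pads are 22 mm wide; open, the fingers measure 114 mm over their backs; the gripper's body (76 mm by 85 mm) begins 54 mm behind the grasp point. The pads swing forward as they close: fully open they stand 13 mm farther back than shut.
Start: joints at [-0.93, 0.385, 0.008, 0, -1.194, -0.259], TCP at [232.883, -579.969, 191.812] pointing down, gripper open.
Joint ranges: [-3.14, 3.14], [-1.21, 2.06], [-1.07, 1.41], [-3.16, 2.05], [-2.99, -0.16], [-3.1, 3.1]. Speed limits (rad/s): [2.79, 2.79, 3.14, 3.14, 3.14, 3.14].

INTERFACE

Orientations are given as a unit quaternion [x, y, z, w].
In Python, from bench import arm gives the robot as it stands.
- The arm moves only by the tool servo_tool, never from a script. Its argument "rows" is a list that holds one entry, the list of rows, each a list of 7 numbers: the finger opening in mm, from 0 to 85.4, then the shift along the tool's x, y, z in mm, then the turn, a rotation vector about the tool's x, y, z in rad. A call has 1 to 10 rows; each row is the pose to reach, as a shift and turn from the pose commanded when the call began, along the tool's axes at that moment; what a row does not reach only later rows make up. A row lasts 1/8 s, in which the tool goes at most 62.5 mm and 10.7 degrees, less where a joint would pass 70% of its speed; a pose out of reach is approached as far as the arm can. A call with a gripper value outside its range is refused whole. The fingers move at their own pace and stop on an object; the grip force is fixed at half the most. Time passes only in rows, so rows that repeat a pose let the fingers close. It gives the time, the measured TCP pose, the force, the opening and the grip force at its end, in the units of the state.
- arm.read_state(): the state, without advancing time (a new reading comes with each control period).
- arm.get_image(name): name is "scene" or "side" or "wrist"; returns the picture (420x560x3 uint8, red, green, blue); there is no depth.
- arm.camera_params(name): a dict with "intrinsics" (3x3 intrinsics, pixels), "R" (3x3) and "t" (3): a world point X has camera coordinates R X + t. Camera axes: x right, y down, z forward; pixel columns grow to the right and rows downward; lengths in mm; the calibration is good to about 2 mm. A picture is of the moment at which its call begins: read the wrist's pose just before it. camera_params takes no time and is no camera call; for the wrist camera it gives the pose at the moment of the call.
- arm.job_done(): hands the job in; it is judged then, once.
The state is a dict: "clock": time; "joints": joint angles; "joint_vel": joint speeds; "joint_efforts": joint torques, N m; "position": TCP position; "ee_rot": TCP orientation; "contact_force": force on the tool from outside, world axes, zero at the start; "wrist_torque": the same for the moment, N m; "gripper_width": finger opening in mm; "grasp_force": force on a finger pad.
Only numpy, scipy, OpenCV 4.12 (cv2) and the standard library are available. Lean on these libraries where they do the work, as an engineer would, in place of code of your own. Each camera call takes 0.05 s, during which the arm holds its last target. There are 200 camera calls.

TASK

Swing the magnifier lamp well clear of the battery analyser dock, then take every battery pack off its transit-rack hook - each has to be pressed back against the sprung keeper before it will lift out past the hook's nose - and stand each one fully down in a bay of its own, either way round. When all are in, flip the red cam lever over its high point until it snaps shut, then bring the lamp head back over the middle of the dock. Leave the meter, the solder spool and the screwdriver where they are.

Things in the scene. Friction and masses are not known exactly. Their poses are not given: they have to be found in the camera images.
- pack1: battery pack 0.38 kg: grey block 50 (x) x 60 (y) x 75 mm high, orange band, black rigid stirrup bail on top; origin: centre of underside, z up. Bail: two flat legs 14 mm wide in x, 50 mm over their outer faces along y, 34 mm inside; round bar 10 mm thick along y joins them, centre 133 mm above the origin. Grip: across the legs along y, from above, 95 to 120 mm above the origin. May be absent
- pack2: battery pack like pack1, hangs at the start from hook2 (pack1 from hook1) with its bottom 30 mm above the table, its axes nearly the rack's; may be absent
- pack3: battery pack like pack1, hangs at the start from hook3 (pack1 from hook1) with its bottom 30 mm above the table, its axes nearly the rack's; may be absent
- pack4: battery pack like pack1, hangs at the start from hook4 (pack1 from hook1) with its bottom 30 mm above the table, its axes nearly the rack's; may be absent
- rack: fixed transit rack: grey rail 440 mm long (y) on two end posts, top 155 mm high, its face 50 mm behind the hook seats (+x of the rack); 10 mm feet at the ends; four hooks 105 mm apart project to -x. Each has a yellow sprung keeper gate 12 mm wide behind the bail bar, hinged 18 mm below it, shut against the hook's nose; it yields backwards (+x) at 5 to 8 N. Origin on the table under the seats
- hook1 (a point): seat of hook 1, 163 mm up: centre of a hung bail bar; axes: the rack's. Steel plate 10 mm wide in y: 8 mm arm under the bar, tip in front of it (16 mm to -x), nose over the bar to 2 mm behind (+x) the seat centre, nose top 13.5 mm above it. To take a pack off: press it back (+x) about 11 mm, lift about 26 mm, draw it forward (-x) over 45 mm, the hook passing through the bail
- hook2 (a point): seat of hook 2, same as hook1
- hook3 (a point): seat of hook 3, same as hook1
- hook4 (a point): seat of hook 4, same as hook1
- dock: fixed analyser dock: grey base 298 x 125 x 12 mm with four blue-walled bays in a row along its x, 62 mm apart, walls up to 50 mm above the table; origin on the table under the middle of the row of bays (between bay2 and bay3); fixed wall on the +y side, sliding aluminium contact bar with brass pins on the -y side, cam lever at the -x end
- bay1 (a point): centre of the floor of bay 1 (12 mm above the table); its axes are the dock's. Open bay: 56 mm in x by 67 mm in y (pack 50 x 60), 38 mm deep; a pack stands in it with its y along the dock's y, either way round; seated: underside on the floor, within 8 mm of this point
- bay2 (a point): centre of the floor of bay 2 (12 mm above the table); its axes are the dock's. Open bay: 56 mm in x by 67 mm in y (pack 50 x 60), 38 mm deep; a pack stands in it with its y along the dock's y, either way round; seated: underside on the floor, within 8 mm of this point
- bay3 (a point): centre of the floor of bay 3 (12 mm above the table); its axes are the dock's. Open bay: 56 mm in x by 67 mm in y (pack 50 x 60), 38 mm deep; a pack stands in it with its y along the dock's y, either way round; seated: underside on the floor, within 8 mm of this point
- bay4 (a point): centre of the floor of bay 4 (12 mm above the table); its axes are the dock's. Open bay: 56 mm in x by 67 mm in y (pack 50 x 60), 38 mm deep; a pack stands in it with its y along the dock's y, either way round; seated: underside on the floor, within 8 mm of this point
- cam_lever (a joint): cam lever of the dock: 0 open (handle leans 45 degrees towards the dock's -y), grows as it swings up (upright at 0.785) and over to the dock's +y; spring resistance up to the high point at about 1.75 rad (at most about 6 N at the handle), beyond which it snaps on by itself to 2.35 (shut, lying level). It moves the contact bar up to 7 mm in +y
- lever_pivot (a point): axis of the cam lever, 70 mm above the table; the lever turns about the dock's x axis through it
- lever_tip (a point): point in the red handle 100 mm from the pivot (handle 20 mm wide along the dock's x, 16 mm thick, from 50 to 110 mm from the pivot)
- lamp_grip (a point): point on the lamp's level swing arm (cream square tube 16 x 16 mm, 265 mm up), 155 mm from its upright post: a good place to take it from above. The arm turns about the post (24 mm thick, foot 110 mm across), which stands on the line from lamp_head through lamp_grip; stiff friction hinge (0.3 N m), stays where it is left; from its start it can swing 1.6 rad clockwise seen from above
- lamp_head (a point): underside of the round magnifier head at its centre (head 136 mm across, 211 to 245 mm above the table), 266 mm from the post's axis. Starts about over the dock. Clear of the dock means more than 180 mm from the origin of dock seen from above; back over it means within 60 mm
- meter: bystander: yellow multimeter lying flat, 150 x 78 x 37 mm, origin under its centre
- solder_spool: bystander: spool of solder standing on end, 66 mm across, 50 mm high
- driver: bystander: screwdriver lying along its x, 170 mm long

How it is judged:
By the outcome, as a careful person would: the job done as asked, in the order asked, and still so for the second after the job is handed in, with the robot touching nothing.
Of pack1, pack2, pack3, pack4 only 3 to 4 are there at a start; the rules pass over those that are not, and their reading is None.
At some moment in a run one of pack1, pack2, pack3, pack4 may be knocked a few centimetres aside while the robot is not near it.
Once in a run the grip may slacken for a moment while it holds something.
It also fails if it takes over 210 s, if anything falls off the work surface, if the arm or the gripper's body presses on something with over 40 N, if the wrist force passes 120 N, or if a joint passes its speed limit or range.

## Working session

There is one attempt and no reset: what is moved stays moved. The work goes in short steps, Python scripts to look and compute and a tool call to move; the robot and the scene stay as the last step left them, time stands still between calls to the robot, and variables do not carry over. Pictures are saved under pics/ and viewed, at most 14 in all, crops included, and the job is handed in when it is done.

Besides the shell and the picture viewer there is one more tool, called after ">>>" as name(argument=value, ...), one argument or row to a line, values as JSON. servo_tool: Moves the arm, as the interface text tells. Its arguments: {"type":"object","properties":{"rows":{"type":"array"}},"required":["rows"]}

```bash
mkdir -p pics; ls; cat > h.py <<'E'
import numpy as np, cv2
from bench import arm
def snap(n,f):
    p=arm.camera_params(n); im=arm.get_image(n); cv2.imwrite('pics/'+f,im[:,:,::-1]); np.savez('pics/'+f+'.npz',K=p['intrinsics'],R=p['R'],t=p['t']); return im
def par(f):
    d=np.load('pics/'+f+'.npz'); return d['K'],d['R'],d['t'].ravel()
def ray(f,uv):
    K,R,t=par(f); d=R.T@np.linalg.solve(K,[uv[0],uv[1],1.]); return -R.T@t,d
def atz(f,uv,z):
    c,d=ray(f,uv); return (c+d*(z-c[2])/d[2]).round(1)
def tri(*obs):
    A=np.zeros((3,3));b=np.zeros(3)
    for f,uv in obs:
        c,d=ray(f,uv); d=d/np.linalg.norm(d); P=np.eye(3)-np.outer(d,d); A+=P;b+=P@c
    X=np.linalg.solve(A,b)
    e=[np.linalg.norm(proj(f,X)-uv) for f,uv in obs]
    return X.round(1),np.round(e,1)
def proj(f,X):
    K,R,t=par(f); p=K@(R@np.asarray(X,float)+t); return (p[:2]/p[2]).round(1)
def st():
    s=arm.read_state(); print({k:np.round(s[k],3).tolist() for k in s if k not in('joint_vel','joint_efforts')}); return s
E
python3 - <<'E'
from h import *
st()
for n in('scene','side','wrist'): 
    snap(n,n+'0.png'); K,R,t=par(n+'0.png'); print(n,(-R.T@t).round(),R.round(2).tolist(),K[0,0])
E
```

```text
pics
{'clock': 0.0, 'joints': [-0.93, 0.386, 0.007, -0.0, -1.194, -0.259], 'position': [232.625, -579.357, 190.716], 'ee_rot': [-0.19, 0.982, 0.001, -0.0], 'contact_force': [-0.459, 0.934, 0.231], 'wrist_torque': [0.026, 0.028, -0.021], 'grasp_force': 0.0, 'gripper_width': 85.761}
scene [1293.   10. 1032.] [[-0.01, 1.0, -0.02], [0.74, -0.01, -0.67], [-0.67, -0.02, -0.74]] 431.99511697596574
side [ -320. -1034.   919.] [[0.76, -0.65, -0.02], [-0.32, -0.36, -0.88], [0.56, 0.67, -0.48]] 531.9144141207619
wrist [ 167. -606.  373.] [[-0.37, 0.93, 0.0], [0.89, 0.36, 0.28], [0.26, 0.1, -0.96]] 307.3071481321125
```

View pics/scene0.png

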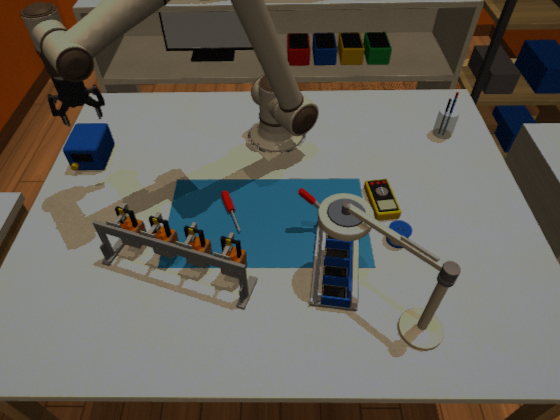

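View pics/side0.png

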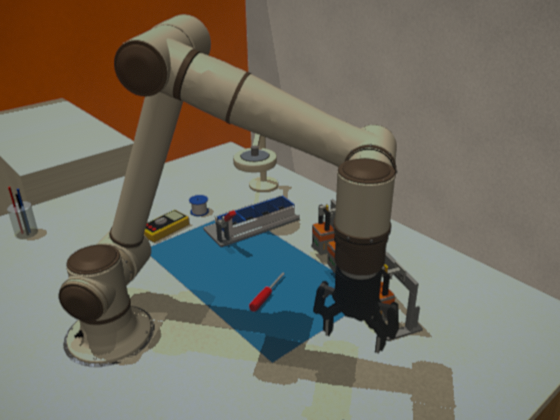

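The scene picture shows four packs on the rack (bails at about (125,212), (157,222), (192,235), (232,245)), the dock at (337,265), its lever handle at (310,197), and the lamp with its post at (445,275) and head at (346,216). I'll enlarge both areas to measure them.

```bash
python3 - <<'E'
from h import *
a=cv2.imread('pics/scene0.png')
c=np.vstack([cv2.resize(a[195:305,90:270],None,fx=4.4,fy=2.7*1,interpolation=3)[:,:792],cv2.resize(a[170:350,285:475],(792,300),interpolation=3)])
cv2.imwrite('pics/c1.png',cv2.resize(a[190:310,90:270],(800,533),interpolation=3))
cv2.imwrite('pics/c2.png',cv2.resize(a[175:350,285:475],(651,600),interpolation=3))
b=cv2.imread('pics/side0.png')
cv2.imwrite('pics/c3.png',cv2.resize(b[125:260,195:355],(711,600),interpolation=3))
E
```

```text
(no output)
```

View pics/c1.png

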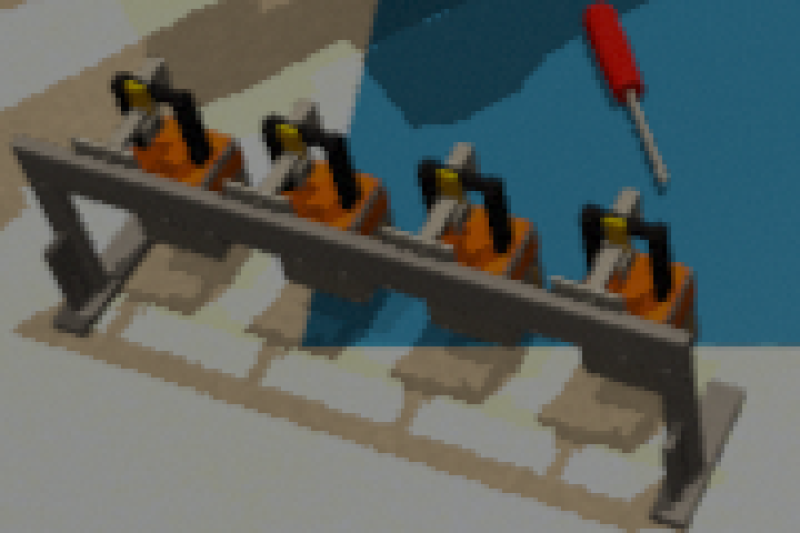

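View pics/c2.png

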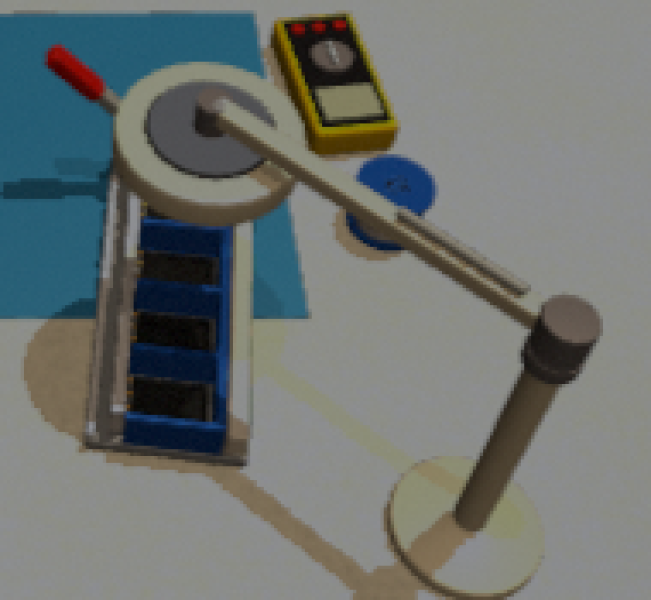

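View pics/c3.png

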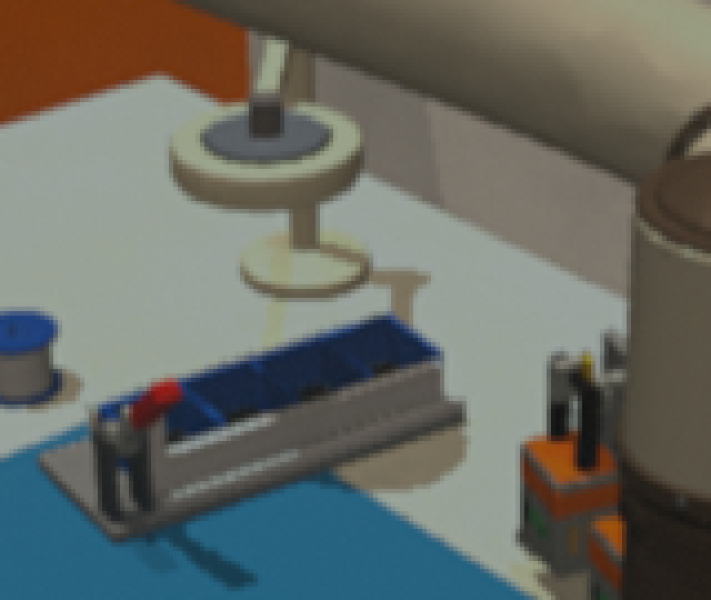

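```bash
python3 - <<'E'
from h import *
S='scene0.png';D='side0.png'
f=4.444
c1=lambda u,v:(90+u/f,190+v/f)
c2=lambda u,v:(285+u/3.426,175+v/3.426)
c3=lambda u,v:(195+u/f,125+v/f)
print('head',tri((S,c2(208,133)),(D,c3(266,147))))
print('foot',atz(S,c2(467,525),8),atz(D,c3(305,262),8))
print('post top',tri((S,c2(570,318)),), ) if 0 else None
print('arm mid z273', atz(S,c2(375,215),273))
print('dock near-left',tri((S,c2(87,440)),(D,c3(465,405))), 'z12',atz(S,c2(87,440),12),atz(D,c3(465,405),12))
print('dock near-right z12',atz(S,c2(246,458),12))
print('dock far-left z12 side',atz(D,c3(115,530),12),'far +y corner',atz(D,c3(40,458),12))
print('wall corner +x -y z50',atz(S,c2(128,425),50),'+x+y',atz(S,c2(228,425),50), 'side +x+y top',atz(D,c3(395,315),50),'+x -y top',atz(D,c3(440,350),50))
print('lever end',atz(D,c3(170,392),140))
for n,(a,b) in dict(p1=((123,85),(185,102)),p2=((276,127),(340,143)),p3=((430,172),(495,189)),p4=((592,218),(658,233))).items():
    A=atz(S,c1(*a),163);B=atz(S,c1(*b),163);print(n,A,B,(A+B)/2, np.linalg.norm(A-B))
A=atz(S,c1(15,138),155);B=atz(S,c1(690,338),155);print('rail near top edge',A,B,np.linalg.norm(A-B))
E
```

```text
head (array([603. , 171.1, 234.5]), array([0.5, 0.4]))
foot [788.1 366.7   8. ] [786.4 360.5   8. ]
arm mid z273 [705.6 263.4 273. ]
dock near-left (array([721.1,  90.7,  12.5]), array([0.3, 0.1])) z12 [720.4  91.1  12. ] [721.7  90.6  12. ]
dock near-right z12 [735.7 210.9  12. ]
dock far-left z12 side [426.3 127.2  12. ] far +y corner [440.1 241.3  12. ]
wall corner +x -y z50 [729.2 119.2  50. ] +x+y [729.3 193.4  50. ] side +x+y top [730.2 180.   50. ] +x -y top [719.  115.7  50. ]
lever end [442.2  73.  140. ]
p1 [ 518.8 -428.   163. ] [ 532.9 -386.7  163. ] [ 525.85 -407.35  163.  ] 43.64057744805861
p2 [ 553.1 -327.3  163. ] [ 565.8 -286.6  163. ] [ 559.45 -306.95  163.  ] 42.63543127493842
p3 [ 588.2 -229.9  163. ] [ 601.1 -190.3  163. ] [ 594.65 -210.1   163.  ] 41.64816922747024
p4 [ 622.5 -132.1  163. ] [633.4 -93.7 163. ] [ 627.95 -112.9   163.  ] 39.91703896834031
rail near top edge [ 554.  -487.1  155. ] [699.2 -72.9 155. ] 438.9130665633003
```

View pics/wrist0.png

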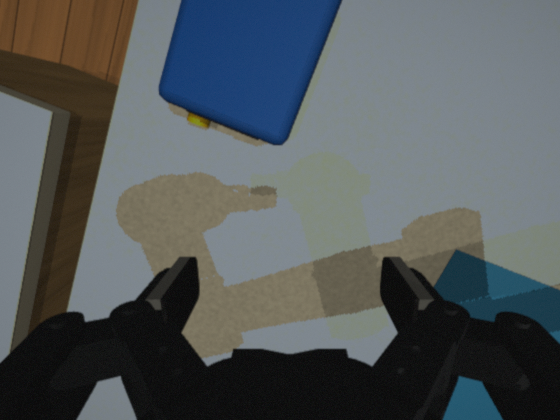

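The rack yaw is about -19.3°, the dock yaw about -7°, the lamp post is near (788,363) and the head near (603,171). The wrist view shows only a blue bin and table. Next I move to a spot overlooking the rack, taking a wrist picture there on the way.

```bash
cat >> h.py <<'E'
from scipy.spatial.transform import Rotation as Ro
def go(*wps, s=None):
    """waypoints (x,y,z,yaw_deg of tool y): print shift/turn from measured pose for tool pointing down"""
    s=s or arm.read_state(); R=Ro.from_quat(s['ee_rot']); p=np.array(s['position'])
    for w in wps:
        y=np.radians(w[3]); Y=np.array([np.cos(y),np.sin(y),0]); Z=np.array([0,0,-1.]); G=Ro.from_matrix(np.c_[np.cross(Y,Z),Y,Z])
        d=R.inv().apply(np.array(w[:3])-p); r=(R.inv()*G).as_rotvec()
        print(w,'->',d.round(1).tolist(),r.round(3).tolist(),'rows>=%.1f'%max(np.linalg.norm(d)/62.5,np.degrees(np.linalg.norm(r))/10.7))
E
python3 - <<'E'
from h import *
go((233,-580,340,112),(520,-240,340,71))
E
```

```text
(233, -580, 340, 112) -> [-0.1, -0.3, -149.0] [0.002, -0.0, -0.002] rows>=2.4
(520, -240, 340, 71) -> [-393.1, 208.3, -148.7] [0.002, -0.001, 0.713] rows>=7.5
```

>>> servo_tool(
  rows=[
    [[85,0,0,-60,0,0,0],[85,0,0,-120,0,0,0],[85,-45,24,-149,0,0,0.08],[85,-95,50,-149,0,0,0.18],[85,-145,77,-149,0,0,0.27],[85,-200,106,-149,0,0,0.37],[85,-255,135,-149,0,0,0.46],[85,-310,164,-149,0,0,0.56],[85,-360,191,-149,0,0,0.65],[85,-393,208,-149,0,0,0.713]],
  ],
)

```text
clock: 1.4
position: [521.2, -238.2, 340.3]
ee_rot: [0.165, 0.986, 0.0, -0.0]
contact_force: [-0.3, -0.7, -0.9]
gripper_width: 85.0
grasp_force: 0.0
```

```bash
python3 - <<'E'
from h import *
st(); im=snap('wrist','w1.png'); cv2.imwrite('pics/w1b.png',cv2.resize(im[:,:,::-1],(800,600),interpolation=3))
th=np.radians(19.2); yr=np.array([np.sin(th),np.cos(th)])
E
```

```text
{'clock': 1.4, 'joints': [-0.146, 0.232, 0.155, -0.0, -1.494, -1.756], 'position': [521.234, -238.198, 340.343], 'ee_rot': [0.165, 0.986, 0.0, -0.0], 'contact_force': [-0.325, -0.683, -0.862], 'wrist_torque': [-0.097, 0.004, -0.039], 'grasp_force': 0.0, 'gripper_width': 84.989}
```

View pics/w1b.png

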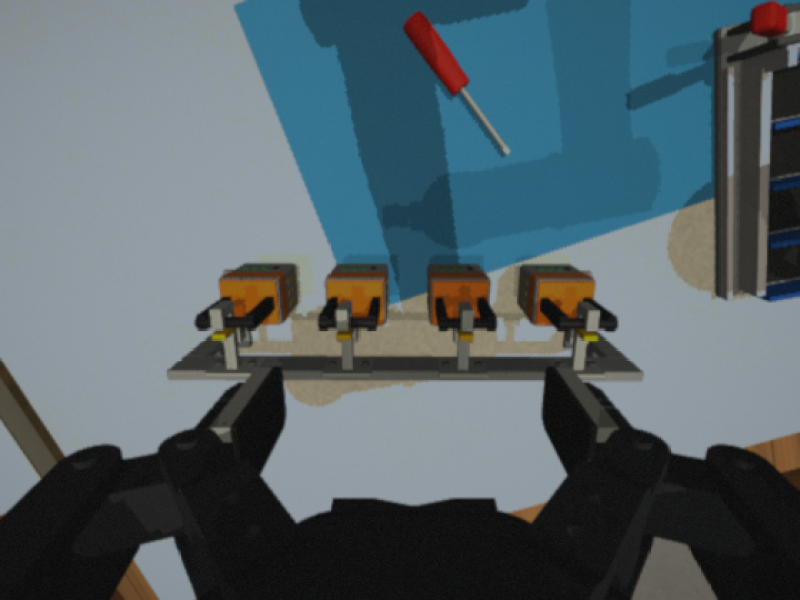

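The wrist view shows the four bails with bars at row 322 and hooks at columns 218, 343, 466 and 592 (enlarged ×1.43), all aligned with the rack. I triangulate these against the scene picture.

```bash
python3 - <<'E'
from h import *
S='scene0.png';W='w1.png'
w=lambda u,v:(u/1.4286,v/1.4286)
c1=lambda u,v:(90+u/4.444,190+v/4.444)
so=[(154,93.5),(308,135),(462,180.5),(625,225.5)]
wo=[(220,322),(351,323),(465,323),(590,322)]
wo=[(229,322),(351,323),(465,323),(588,322)]
for a,b in zip(so,wo): print('bar',tri((S,c1(*a)),(W,w(*b))),'w z163',atz(W,w(*b),163),'s',atz(S,c1(*a),163))
for u in ((218,322),(343,323),(466,323),(592,322)): print('nose top-ish z172',atz(W,w(*u),172))
A=atz(W,w(168,378),155);B=atz(W,w(643,378),155);print('rail rear',A,B,np.degrees(np.arctan2(*(B-A)[:2])),np.linalg.norm(B-A))
E
```

```text
bar (array([ 524.2, -408.9,  161.6]), array([0.4, 0.8])) w z163 [ 524.  -409.1  163. ] s [ 525.9 -407.3  163. ]
bar (array([ 559.2, -308.1,  162.9]), array([0.4, 0.9])) w z163 [ 559.4 -309.2  163. ] s [ 559.5 -306.9  163. ]
bar (array([ 592.3, -213.3,  159.7]), array([0.9, 1.8])) w z163 [ 591.6 -215.5  163. ] s [ 594.7 -210.3  163. ]
bar (array([ 626.4, -113.4,  160.9]), array([0.2, 0.2])) w z163 [ 625.5 -114.2  163. ] s [ 627.9 -112.8  163. ]
nose top-ish z172 [ 519.2 -413.1  172. ]
nose top-ish z172 [ 554.5 -313.3  172. ]
nose top-ish z172 [ 588.5 -214.7  172. ]
nose top-ish z172 [ 622.3 -113.5  172. ]
rail rear [ 557.  -490.6  155. ] [699.6 -76.1 155. ] 18.984700271021858 438.34348403962844
```

```bash
python3 - <<'E'
from h import *
go((680,251,340,136),(680,251,248,136))
E
```

```text
(680, 251, 340, 136) -> [9.9, 511.5, 0.3] [0.002, 0.0, -1.133] rows>=8.2
(680, 251, 248, 136) -> [9.8, 511.4, 92.3] [0.002, 0.0, -1.133] rows>=8.3
```

>>> servo_tool(
  rows=[
    [[85,1,57,0,0,0,-0.14],[85,2,114,0,0,0,-0.28],[85,3,171,0,0,0,-0.42],[85,4,228,0,0,0,-0.56],[85,5,285,0,0,0,-0.7],[85,7,342,0,0,0,-0.84],[85,8,399,0,0,0,-0.98],[85,9,456,0,0,0,-1.12],[85,10,505,0,0,0,-1.133],[85,10,511,0,0,0,-1.133]],
  ],
)

```text
clock: 2.7
position: [676.9, 249.1, 337.6]
ee_rot: [-0.392, 0.92, 0.0, -0.002]
contact_force: [0.9, 0.3, 0.2]
gripper_width: 85.1
grasp_force: 0.0
```

```bash
python3 - <<'E'
from h import *
st(); snap('wrist','w2.png'); go((680,251,248,136))
for z,X in((257,(680,251)),(273,(680,251)),(211,(603,171))): print(proj('w2.png',[*X,z]))
E
```

```text
{'clock': 2.7, 'joints': [0.576, 0.526, 0.587, -0.001, -1.636, -1.341], 'position': [676.853, 249.137, 337.625], 'ee_rot': [-0.392, 0.92, 0.0, -0.002], 'contact_force': [0.922, 0.251, 0.191], 'wrist_torque': [-0.055, -0.01, 0.029], 'grasp_force': 0.0, 'gripper_width': 85.125}
(680, 251, 248, 136) -> [-4.5, -0.3, 90.3] [0.001, -0.003, 0.001] rows>=1.4
[288.  204.8]
[287.9 210. ]
[288.   77.1]
```

View pics/w2.png

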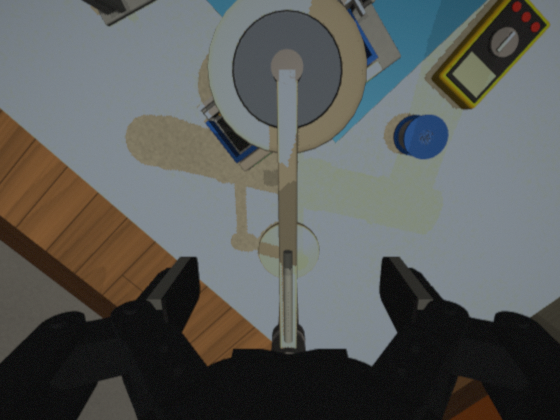

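The lamp arm runs along column 288, centred between the fingers, with the head at (287,70). I lower onto it and cage the arm loosely.

>>> servo_tool(
  rows=[
    [[85,-2,0,45,0,0,0],[85,-4,0,90,0,0,0],[60,-4,0,90,0,0,0],[40,-4,0,90,0,0,0],[22,-4,0,90,0,0,0],[22,-4,0,90,0,0,0],[22,-4,0,90,0,0,0]],
  ],
)

```text
clock: 3.62
position: [679.8, 248.9, 251.7]
ee_rot: [-0.39, 0.921, 0.0, 0.001]
contact_force: [0.0, -0.3, -0.2]
gripper_width: 22.0
grasp_force: 0.0
```

```bash
python3 - <<'E'
from h import *
s=st(); p=np.array(s['position'][:2]); C=np.array([788,363.])
r=p-C; print(np.linalg.norm(r),np.degrees(np.arctan2(*r[::-1])))
w=[]
for k in range(1,11):
    a=-np.radians(7.2*k); Q=np.array([[np.cos(a),-np.sin(a)],[np.sin(a),np.cos(a)]]); q=C+Q@r; w.append((*q.round(1),248,136-7.2*k))
go(*w)
E
```

```text
{'clock': 3.625, 'joints': [0.574, 0.535, 0.397, 0.0, -1.432, -1.343], 'position': [679.777, 248.948, 251.65], 'ee_rot': [-0.39, 0.921, 0.0, 0.001], 'contact_force': [0.038, -0.291, -0.194], 'wrist_torque': [0.035, 0.026, 0.004], 'grasp_force': 0.0, 'gripper_width': 22.044}
157.22676528649677 -133.49779327052994
(np.float64(666.3), np.float64(263.4), 248, 128.8) -> [-1.0, 19.7, 3.6] [-0.0, 0.001, 0.125] rows>=0.7
(np.float64(654.8), np.float64(279.4), 248, 121.6) -> [-4.5, 39.1, 3.6] [-0.0, 0.001, 0.25] rows>=1.3
(np.float64(645.4), np.float64(296.8), 248, 114.4) -> [-10.5, 58.0, 3.6] [-0.0, 0.001, 0.376] rows>=2.0
(np.float64(638.2), np.float64(315.2), 248, 107.2) -> [-18.7, 76.0, 3.6] [-0.0, 0.001, 0.502] rows>=2.7
(np.float64(633.4), np.float64(334.3), 248, 100.0) -> [-29.1, 92.7, 3.7] [0.0, 0.001, 0.627] rows>=3.4
(np.float64(631.0), np.float64(353.9), 248, 92.8) -> [-41.5, 108.0, 3.7] [0.0, 0.001, 0.753] rows>=4.0
(np.float64(631.1), np.float64(373.7), 248, 85.6) -> [-55.8, 121.7, 3.7] [0.0, 0.001, 0.879] rows>=4.7
(np.float64(633.7), np.float64(393.3), 248, 78.4) -> [-71.7, 133.5, 3.7] [0.0, 0.001, 1.004] rows>=5.4
(np.float64(638.7), np.float64(412.4), 248, 71.2) -> [-88.9, 143.2, 3.7] [0.0, 0.001, 1.13] rows>=6.1
(np.float64(646.1), np.float64(430.7), 248, 64.0) -> [-107.2, 150.6, 3.7] [0.001, 0.001, 1.256] rows>=6.7
```

>>> servo_tool(
  rows=[
    [[22,-1,20,3,0,0,0.125],[22,-4,39,3,0,0,0.25],[22,-10,58,3,0,0,0.376],[22,-19,76,3,0,0,0.502],[22,-29,93,3,0,0,0.627],[22,-41,108,3,0,0,0.753],[22,-56,122,3,0,0,0.879],[22,-72,133,3,0,0,1.004],[22,-89,143,3,0,0,1.13],[22,-107,151,3,0,0,1.256]],
  ],
)

```text
clock: 4.88
position: [645.5, 431.5, 248.1]
ee_rot: [0.227, 0.974, 0.0, 0.0]
contact_force: [0.1, 0.3, 1.2]
gripper_width: 22.0
grasp_force: 0.0
```

>>> servo_tool(
  rows=[
    [[22,0,0,0,0,0,0],[50,0,0,0,0,0,0],[85,0,0,0,0,0,0],[85,0,0,0,0,0,0],[85,0,0,0,0,0,0],[85,0,0,-60,0,0,0],[85,0,0,-110,0,0,0],[85,0,0,-110,0,0,0]],
  ],
)

```text
clock: 5.88
position: [646.8, 431.0, 364.7]
ee_rot: [0.225, 0.974, 0.005, 0.004]
contact_force: [0.5, 0.3, 0.4]
gripper_width: 85.1
grasp_force: 0.0
```

```bash
python3 - <<'E'
from h import *
st(); snap('wrist','w3.png'); snap('scene','s3.png')
# dock view: camera 70 mm toward tool +x of TCP; yaw 83
go((600,165,350,83))
E
```

```text
{'clock': 5.875, 'joints': [0.796, 0.658, 0.882, 0.002, -1.783, -2.821], 'position': [646.801, 430.952, 364.657], 'ee_rot': [0.225, 0.974, 0.005, 0.004], 'contact_force': [0.519, 0.25, 0.36], 'wrist_torque': [0.01, 0.041, 0.062], 'grasp_force': 0.0, 'gripper_width': 85.121}
(600, 165, 350, 83) -> [-75.8, -258.8, 7.9] [0.001, -0.0, -0.332] rows>=4.3
```

```bash
python3 - <<'E'
from h import *
go((680,158,350,83))
E
```

```text
(680, 158, 350, 83) -> [-150.8, -230.0, 7.9] [0.001, -0.0, -0.332] rows>=4.4
```

>>> servo_tool(
  rows=[
    [[85,-30,-46,3,0,0,-0.07],[85,-60,-92,5,0,0,-0.14],[85,-90,-138,8,0,0,-0.21],[85,-120,-184,8,0,0,-0.28],[85,-145,-222,8,0,0,-0.332],[85,-151,-230,8,0,0,-0.332],[85,-151,-230,8,0,0,-0.332],[85,-151,-230,8,0,0,-0.332]],
  ],
)

```text
clock: 6.98
position: [680.0, 159.0, 348.8]
ee_rot: [0.06, 0.998, -0.0, -0.001]
contact_force: [-0.7, -0.6, -0.2]
gripper_width: 85.2
grasp_force: 0.0
```

```bash
python3 - <<'E'
from h import *
st(); im=snap('wrist','w4.png'); a=im[:,:,::-1][0:300,100:460]; cv2.imwrite('pics/w4b.png',cv2.resize(a,(720,600),interpolation=3))
E
```

```text
{'clock': 6.975, 'joints': [0.46, 0.477, 0.532, -0.0, -1.628, -2.152], 'position': [679.977, 159.049, 348.77], 'ee_rot': [0.06, 0.998, -0.0, -0.001], 'contact_force': [-0.725, -0.632, -0.183], 'wrist_torque': [0.024, 0.042, -0.056], 'grasp_force': 0.0, 'gripper_width': 85.179}
```

View pics/w4b.png

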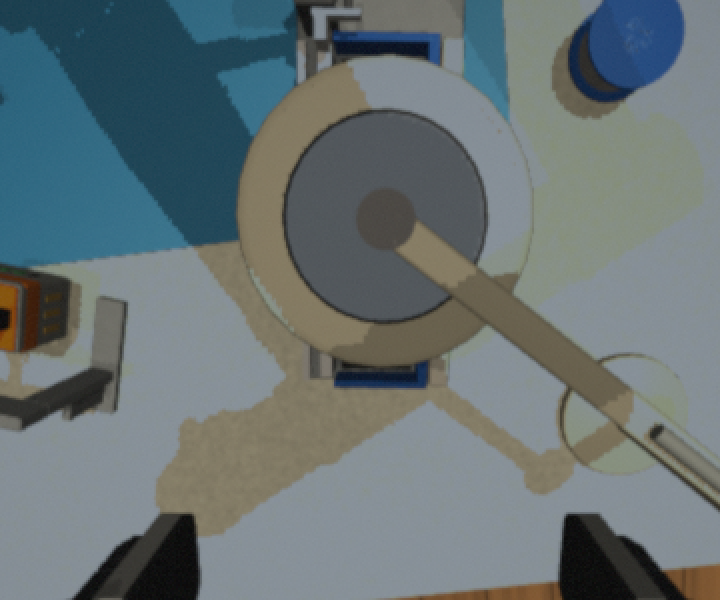

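The lamp head is still over the dock (its hub at (386,218) in this crop), so the cage seems to have missed the arm. I compare the head and arm positions before and after.

```bash
python3 - <<'E'
from h import *
W='w4.png';w=lambda u,v:(100+u/2,v/2)
print('head z245',atz(W,w(386,215),245),'hub from w2',atz('w2.png',(287,68),270),'w4',atz(W,w(386,218),270), 'tri',tri(('w2.png',(287,68)),(W,w(386,218))))
print('foot',atz(W,w(622,413),8),'w2 foot',atz('w2.png',(289,249),8))
print('s',atz('scene0.png',(285+212/3.426,175+108/3.426),275))
a=cv2.imread('pics/scene0.png');b=cv2.imread('pics/s3.png');cv2.imwrite('pics/cmp.png',np.hstack([a[100:360,160:560],b[100:360,160:560]]))
print(tri(('w2.png',(289,330)),(W,w(655,432))))
E
```

```text
head z245 [601.6 171.4 245. ] hub from w2 [603.9 171.1 270. ] w4 [603.4 170.9 270. ] tri (array([603.5, 170.9, 267.4]), array([0.2, 0.2]))
foot [786.3 362.6   8. ] w2 foot [785.3 362.    8. ]
s [614.3 168.9 275. ]
(array([561.7, 121.3, 649. ]), array([10.9, 13.8]))
```

View pics/cmp.png

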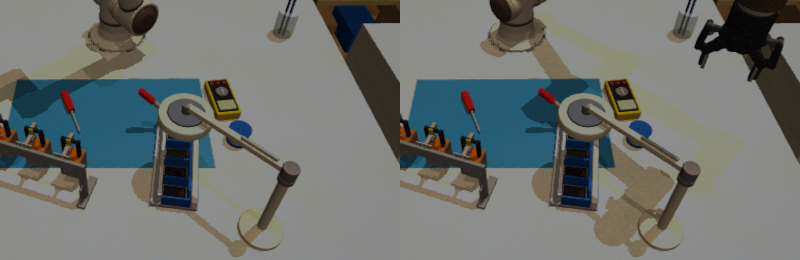

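The before and after pictures show the lamp unmoved: the partly open fingertips sit several mm higher than the TCP, so they passed over the arm. I repeat it about 23 mm lower.

```bash
python3 - <<'E'
from h import *
go((680,251,349,136),(680,251,228,136))
E
```

```text
(680, 251, 349, 136) -> [11.0, 91.1, -0.1] [0.0, -0.001, -0.923] rows>=4.9
(680, 251, 228, 136) -> [10.9, 91.1, 120.9] [0.0, -0.001, -0.923] rows>=4.9
```

>>> servo_tool(
  rows=[
    [[85,2,18,0,0,0,-0.18],[85,4,36,0,0,0,-0.36],[85,6,54,0,0,0,-0.54],[85,9,72,0,0,0,-0.72],[85,11,91,0,0,0,-0.9],[85,11,91,0,0,0,-0.923],[85,11,91,40,0,0,-0.923],[85,11,91,80,0,0,-0.923],[85,11,91,121,0,0,-0.923],[60,11,91,121,0,0,-0.923]],
  ],
)

```text
clock: 8.28
position: [678.3, 248.4, 224.6]
ee_rot: [-0.389, 0.921, -0.0, -0.004]
contact_force: [-0.5, 0.1, 0.0]
gripper_width: 69.4
grasp_force: 0.0
```

>>> servo_tool(
  rows=[
    [[40,0,0,0,0,0,0],[22,0,0,0,0,0,0],[22,0,0,0,0,0,0],[22,0,0,0,0,0,0]],
  ],
)

```text
clock: 8.78
position: [680.7, 249.6, 229.6]
ee_rot: [-0.39, 0.921, 0.0, 0.001]
contact_force: [0.6, 0.7, -0.4]
gripper_width: 22.3
grasp_force: 0.0
```

```bash
python3 - <<'E'
from h import *
s=st(); p=np.array(s['position'][:2]); C=np.array([787,363.])
r=p-C; print(np.linalg.norm(r),np.degrees(np.arctan2(*r[::-1])))
w=[]
for k in range(1,11):
    a=-np.radians(7.2*k); Q=np.array([[np.cos(a),-np.sin(a)],[np.sin(a),np.cos(a)]]); q=C+Q@r; w.append((*q.round(1),228,136-7.2*k))
go(*w)
E
```

```text
{'clock': 8.775, 'joints': [0.574, 0.543, 0.359, 0.0, -1.385, -1.344], 'position': [680.654, 249.564, 229.638], 'ee_rot': [-0.39, 0.921, 0.0, 0.001], 'contact_force': [0.612, 0.741, -0.375], 'wrist_torque': [-0.052, 0.001, -0.033], 'grasp_force': 0.0, 'gripper_width': 22.253}
155.49028505475246 -133.15227328472324
(np.float64(667.3), np.float64(263.8), 228, 128.8) -> [-0.9, 19.5, 1.6] [-0.0, 0.001, 0.123] rows>=0.7
(np.float64(655.8), np.float64(279.6), 228, 121.6) -> [-4.3, 38.8, 1.6] [-0.0, 0.001, 0.249] rows>=1.3
(np.float64(646.4), np.float64(296.7), 228, 114.4) -> [-10.0, 57.4, 1.6] [-0.0, 0.001, 0.375] rows>=2.0
(np.float64(639.2), np.float64(314.8), 228, 107.2) -> [-18.0, 75.2, 1.6] [-0.0, 0.001, 0.5] rows>=2.7
(np.float64(634.3), np.float64(333.7), 228, 100.0) -> [-28.1, 91.9, 1.6] [0.0, 0.001, 0.626] rows>=3.4
(np.float64(631.8), np.float64(353.1), 228, 92.8) -> [-40.3, 107.2, 1.7] [0.0, 0.001, 0.752] rows>=4.0
(np.float64(631.8), np.float64(372.6), 228, 85.6) -> [-54.3, 120.7, 1.7] [0.0, 0.001, 0.877] rows>=4.7
(np.float64(634.2), np.float64(392.0), 228, 78.4) -> [-69.9, 132.5, 1.7] [0.0, 0.001, 1.003] rows>=5.4
(np.float64(639.1), np.float64(410.9), 228, 71.2) -> [-86.9, 142.2, 1.7] [0.0, 0.001, 1.129] rows>=6.0
(np.float64(646.3), np.float64(429.1), 228, 64.0) -> [-104.9, 149.7, 1.7] [0.0, 0.001, 1.254] rows>=6.7
```

>>> servo_tool(
  rows=[
    [[22,-1,19,2,0,0,0.123],[22,-4,39,2,0,0,0.249],[22,-10,57,2,0,0,0.375],[22,-18,75,2,0,0,0.5],[22,-28,92,2,0,0,0.626],[22,-40,107,2,0,0,0.752],[22,-54,121,2,0,0,0.877],[22,-70,132,2,0,0,1.003],[22,-87,142,2,0,0,1.129],[22,-105,150,2,0,0,1.254]],
  ],
)

```text
clock: 10.02
position: [645.8, 428.6, 227.6]
ee_rot: [0.227, 0.974, -0.001, 0.0]
contact_force: [0.1, -2.6, 1.0]
gripper_width: 21.9
grasp_force: 1.3
```

>>> servo_tool(
  rows=[
    [[22,0,0,0,0,0,0],[50,0,0,0,0,0,0],[85,0,0,0,0,0,0],[85,0,0,0,0,0,0],[85,0,0,0,0,0,0],[85,0,0,-60,0,0,0],[85,0,0,-120,0,0,0],[85,0,0,-120,0,0,0]],
  ],
)

```text
clock: 11.02
position: [647.5, 429.6, 355.1]
ee_rot: [0.225, 0.974, 0.005, 0.005]
contact_force: [-0.4, -0.2, 0.1]
gripper_width: 85.3
grasp_force: 0.0
```

```bash
python3 - <<'E'
from h import *
st(); snap('scene','s4.png')
a=cv2.imread('pics/s3.png').astype(int);b=cv2.imread('pics/s4.png').astype(int)
# cream head pixel check at old head place and predicted new head place
for X in ((603,171,245),(545,470,245)):
    u,v=proj('s4.png',X).astype(int); print(X,u,v,a[v,u+ -20],b[v,u-20],a[v+18,u],b[v+18,u])
go((680,158,350,83))
E
```

```text
{'clock': 11.025, 'joints': [0.794, 0.65, 0.844, 0.002, -1.751, -2.818], 'position': [647.535, 429.583, 355.093], 'ee_rot': [0.225, 0.974, 0.005, 0.005], 'contact_force': [-0.374, -0.189, 0.069], 'wrist_torque': [0.011, -0.008, -0.024], 'grasp_force': 0.0, 'gripper_width': 85.266}
(603, 171, 245) 345 211 [123 141 140] [51 57 62] [129 142 140] [44 21  7]
(545, 470, 245) 463 193 [139 142 140] [123 143 142] [135 141 139] [42 58 68]
(680, 158, 350, 83) -> [-149.0, -229.5, -0.2] [0.006, 0.004, -0.331] rows>=4.4
```

The contact force was 2.6 N this time and the old head position now shows dock colours, so the lamp has swung clear. I go back to look at the dock.

>>> servo_tool(
  rows=[
    [[85,-30,-46,0,0,0,-0.07],[85,-60,-92,0,0,0,-0.14],[85,-90,-138,0,0,0,-0.21],[85,-120,-184,0,0,0,-0.28],[85,-145,-222,0,0,0,-0.331],[85,-149,-229,0,0,0,-0.331],[85,-149,-229,0,0,0,-0.331],[85,-149,-229,0,0,0,-0.331]],
  ],
)

```text
clock: 12.08
position: [679.2, 159.5, 346.0]
ee_rot: [0.06, 0.998, -0.0, -0.001]
contact_force: [-0.0, 0.3, 0.1]
gripper_width: 84.7
grasp_force: 0.0
```

```bash
python3 - <<'E'
from h import *
st(); im=snap('wrist','w5.png'); a=im[:,:,::-1][0:300,100:460]; cv2.imwrite('pics/w5b.png',cv2.resize(a,(720,600),interpolation=3))
E
```

```text
{'clock': 12.075, 'joints': [0.461, 0.475, 0.523, -0.0, -1.62, -2.153], 'position': [679.248, 159.456, 345.99], 'ee_rot': [0.06, 0.998, -0.0, -0.001], 'contact_force': [-0.009, 0.317, 0.146], 'wrist_torque': [-0.004, -0.008, -0.02], 'grasp_force': 0.0, 'gripper_width': 84.739}
```

View pics/w5b.png

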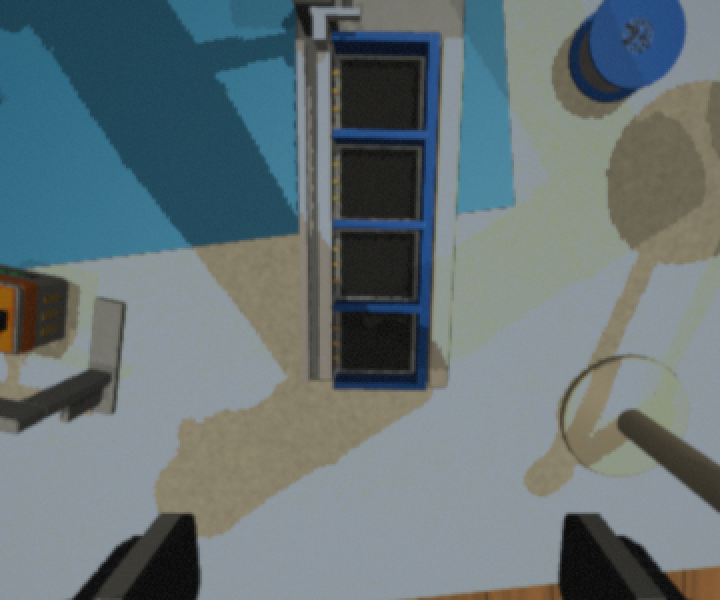

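The dock is clear now: blue divider walls at rows 135, 225 and 307 of the crop, end walls at rows 42 and 380, and bay floors over columns 338–420.

```bash
python3 - <<'E'
from h import *
W='w5.png';w=lambda u,v:(100+u/2,v/2)
th=np.radians(-7); X=np.array([np.cos(th),np.sin(th)]);Y=np.array([-X[1],X[0]])
O=np.array([598,169.])
d=lambda p:((p[:2]-O)@np.c_[X,Y]).round(1)
for n,u,v in (('endtop-out',385,33),('endtop-in',385,51),('div12a',378,129),('div12b',378,142),('div23a',378,221),('div23b',378,230),('div34a',378,303),('div34b',378,312),('end-in',378,376),('end-out',378,384)):
    p=atz(W,w(u,v),50);print(n,p,d(p))
for n,u,v in (('wall in top bay1',429,90),('out',441,90),('in bay4',418,345),('out',428,345),('bar in bay1',332,90),('bar in b4',333,345)):
    p=atz(W,w(u,v),50);print(n,p,d(p))
for n,u,v in (('b1 fl',338,57),('',424,57),('',338,128),('',422,128),('b4',335,312),('',415,312),('',335,374),('',413,374),('base -y far',297,36),('base -y near',308,381),('base+y near',447,387),('base +y far',464,36)):
    p=atz(W,w(u,v),12);print(n,p,d(p))
E
```

```text
endtop-out [477.2 187.8  50. ] [-122.2    3.9]
endtop-in [488.1 186.5  50. ] [-111.2    4. ]
div12a [536.8 175.7  50. ] [-61.6  -0.8]
div12b [545.3 174.6  50. ] [-53.   -0.9]
div23a [599.2 168.1  50. ] [ 1.3 -0.7]
div23b [605.6 167.3  50. ] [ 7.8 -0.8]
div34a [659.1 160.8  50. ] [61.6 -0.7]
div34b [665.9 159.9  50. ] [68.5 -0.8]
end-in [716.3 153.8  50. ] [119.3  -0.7]
end-out [722.8 153.   50. ] [125.8  -0.7]
wall in top bay1 [516.1 214.4  50. ] [-86.8  35.1]
out [517.2 222.7  50. ] [-86.7  43.5]
in bay4 [695.3 188.   50. ] [94.3 30.7]
out [696.3 195.8  50. ] [94.3 38.6]
bar in bay1 [507.9 146.6  50. ] [-86.7 -33.2]
bar in b4 [687.3 121.7  50. ] [ 94.4 -36.1]
b1 fl [478.3 152.6  12. ] [-116.8  -30.9]
 [486.1 216.5  12. ] [-116.9   33.5]
 [526.7 145.8  12. ] [-67.9 -31.7]
 [534.5 210.1  12. ] [-68.   33.1]
b4 [666.1 123.6  12. ] [ 73.1 -36.8]
 [674.2 190.   12. ] [73.1 30.1]
 [718.6 116.2  12. ] [126.1 -37.7]
 [726.7 182.7  12. ] [126.1  29.3]
base -y far [460.8 124.2  12. ] [-130.7  -61.2]
base -y near [721.9  92.2  12. ] [132.3 -61.1]
base+y near [741.7 210.7  12. ] [137.5  58.9]
base +y far [475.8 247.4  12. ] [-130.8   62.9]
```

```bash
cat > fit.py <<'E'
from h import *
from scipy.optimize import minimize
def mask(f):
    a=cv2.imread('pics/'+f).astype(int); b,g,r=a[...,0],a[...,1],a[...,2]
    return ((b-g>0.35*b)&(b-r>0.5*b)&(b>45)).astype(np.uint8)
def boxes():
    B=[(-127+0,127,33.5,41.5)]
    for k in range(5): c=-124+62*k; B.append((c-3,c+3,-33.5,41.5))
    return B
def render(f,q,ss=4):
    K,R,t=par(f); m=np.zeros((420*ss,560*ss),np.uint8); th=q[2]; X=np.array([np.cos(th),np.sin(th)]);Y=np.array([-X[1],X[0]])
    for x0,x1,y0,y1 in boxes():
        P=[np.r_[q[:2]+x*X+y*Y,z] for x in(x0,x1) for y in(y0,y1) for z in(12,50)]
        p=(K@(R@np.array(P).T+t[:,None])); p=(p[:2]/p[2]).T
        cv2.fillConvexPoly(m,cv2.convexHull(((p+.5)*ss-.5).round().astype(np.int32)),1)
    return cv2.resize(m.astype(np.float32),(560,420),interpolation=cv2.INTER_AREA)
def fit(f,q0=(601.4,167.7,-.131)):
    M=mask(f); m0=render(f,q0); roi=cv2.dilate((m0>0).astype(np.uint8),np.ones((13,13))); M=(M*roi).astype(float)
    r=minimize(lambda q:np.abs(render(f,(q[0],q[1],q[2]/100))-M).sum(),(q0[0],q0[1],q0[2]*100),method='Nelder-Mead',options=dict(initial_simplex=[(q0[0]+a,q0[1]+b,q0[2]*100+c) for a,b,c in((-4,-4,-2),(5,0,0),(0,5,0),(0,0,3))]))
    q=r.x; print(f,q.round(2),'yaw deg',np.degrees(q[2]/100).round(2),'resid',r.fun.round(),'mask',M.sum())
    return M,render(f,(q[0],q[1],q[2]/100))
if __name__=='__main__':
    out=[]
    for f in('w5.png','s4.png'):
        M,m=fit(f); a=cv2.imread('pics/'+f); ys,xs=np.nonzero(m); a=(a*.6).astype(np.uint8); a[...,2]=np.maximum(a[...,2],(M*255).astype(np.uint8)); a[...,1]=np.maximum(a[...,1],(m*255).astype(np.uint8))
        out.append(cv2.resize(a[max(ys.min()-8,0):ys.max()+8,xs.min()-8:xs.max()+8],(390,590)))
    cv2.imwrite('pics/fit.png',np.hstack(out))
E
python3 fit.py
```

```text
w5.png [601.06 167.13 -13.75] yaw deg -7.88 resid 1081.0 mask 2060.0
s4.png [600.33 167.89 -14.81] yaw deg -8.48 resid 855.0 mask 701.0
```

View pics/fit.png

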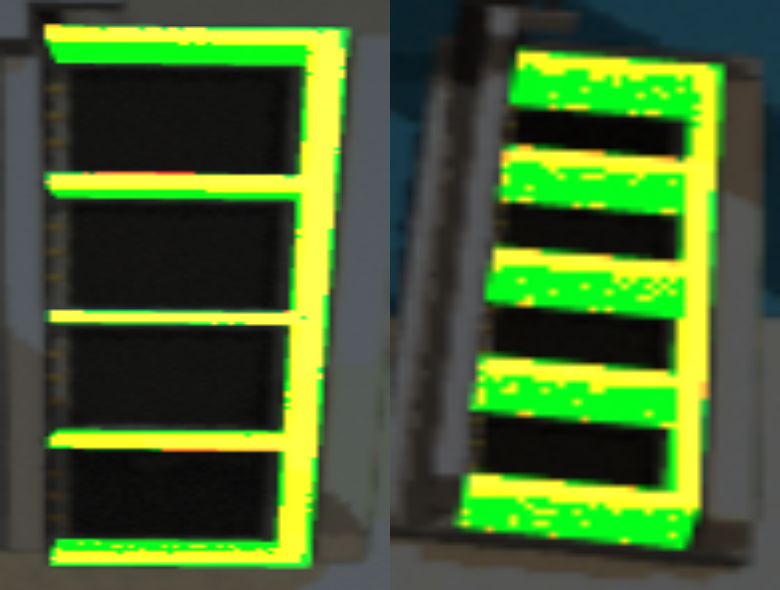

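Two views agree on the dock: origin (600.8,167.4), yaw -8°, and the overlay lines up with the walls. I start with pack 4.

```bash
python3 - <<'E'
from h import *
go((626.4,-113.3,280,71),(626.4,-113.3,230,71))
E
```

```text
(626.4, -113.3, 280, 71) -> [19.6, -277.3, 66.2] [-0.0, -0.001, 0.211] rows>=4.6
(626.4, -113.3, 230, 71) -> [19.6, -277.3, 116.2] [-0.0, -0.001, 0.211] rows>=4.8
```

>>> servo_tool(
  rows=[
    [[85,3,-50,10,0,0,0.04],[85,7,-105,20,0,0,0.08],[85,11,-160,30,0,0,0.12],[85,15,-215,45,0,0,0.17],[85,18,-260,60,0,0,0.21],[85,20,-277,80,0,0,0.211],[85,20,-277,110,0,0,0.211],[85,20,-277,116,0,0,0.211],[85,20,-277,116,0,0,0.211]],
  ],
)

```text
clock: 13.25
position: [626.4, -113.6, 231.1]
ee_rot: [0.165, 0.986, -0.0, 0.0]
contact_force: [0.8, 0.6, 0.5]
gripper_width: 84.8
grasp_force: 0.0
```

```bash
python3 - <<'E'
from h import *
st(); im=snap('wrist','w6.png')
for X in((626.4,-113.3,163),(626.4,-113.3,105)): print(proj('w6.png',X))
cv2.imwrite('pics/w6b.png',cv2.resize(im[:,:,::-1][150:400,100:480],(760,500),interpolation=3))
go((626.4,-113.3,110,71))
E
```

```text
{'clock': 13.25, 'joints': [0.075, 0.382, 0.103, 0.001, -1.291, -1.977], 'position': [626.429, -113.576, 231.051], 'ee_rot': [0.165, 0.986, -0.0, 0.0], 'contact_force': [0.771, 0.609, 0.503], 'wrist_torque': [-0.019, 0.012, -0.02], 'grasp_force': 0.0, 'gripper_width': 84.834}
[290.2 204.1]
[290.1 188.7]
(626.4, -113.3, 110, 71) -> [0.7, 0.2, 121.9] [0.0, 0.002, -0.0] rows>=1.9
```

View pics/w6b.png

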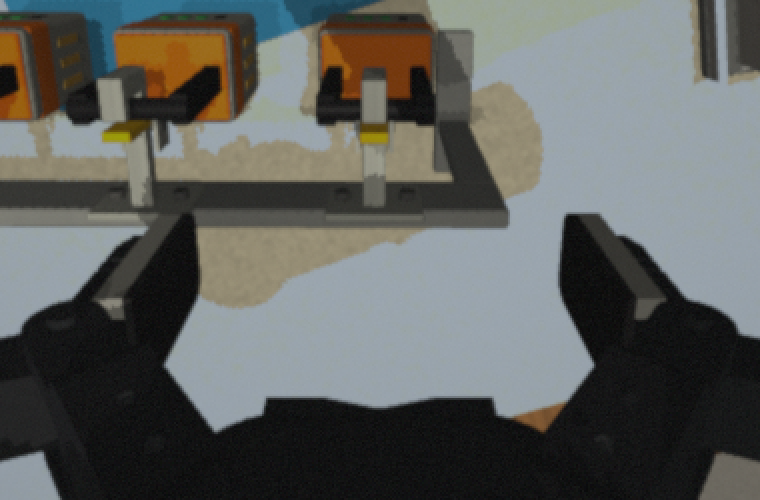

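The bar sits at (375,108) in the crop, within 3 px of the prediction and centred between the fingers. I lower and grip.

>>> servo_tool(
  rows=[
    [[85,0,-2,45,0,0,0],[85,0,-2,90,0,0,0],[85,0,-2,122,0,0,0],[85,0,-2,122,0,0,0],[60,0,-2,122,0,0,0],[40,0,-2,122,0,0,0],[40,0,-2,122,0,0,0],[40,0,-2,122,0,0,0],[40,0,-2,122,0,0,0]],
  ],
)

```text
clock: 14.42
position: [626.9, -116.5, 111.7]
ee_rot: [0.166, 0.986, 0.0, 0.002]
contact_force: [-1.0, -0.5, 5.6]
gripper_width: 48.4
grasp_force: 61.7
```

>>> servo_tool(
  rows=[
    [[40,-4,0,0,0,0,0],[40,-8,0,0,0,0,0],[40,-12,0,0,0,0,0],[40,-12,0,0,0,0,0],[40,-12,0,-10,0,0,0],[40,-12,0,-20,0,0,0],[40,-12,0,-27,0,0,0],[40,-12,0,-27,0,0,0]],
  ],
)

```text
clock: 15.42
position: [638.2, -120.3, 137.2]
ee_rot: [0.166, 0.986, 0.0, 0.002]
contact_force: [0.5, -0.0, -2.4]
gripper_width: 48.0
grasp_force: 63.3
```

>>> servo_tool(
  rows=[
    [[40,12,0,-1,0,0,0],[40,25,0,-1,0,0,0],[40,38,0,-1,0,0,0],[40,52,0,-1,0,0,0],[40,65,0,-1,0,0,0],[40,70,0,-40,0,0,0],[40,70,0,-80,0,0,0],[40,70,0,-110,0,0,0],[40,70,0,-112,0,0,0]],
  ],
)

```text
clock: 16.55
position: [571.6, -97.1, 250.5]
ee_rot: [0.166, 0.986, 0.001, 0.003]
contact_force: [0.6, 0.1, -3.2]
gripper_width: 47.9
grasp_force: 63.5
```

```bash
python3 - <<'E'
from h import *
st(); snap('scene','s6.png');snap('wrist','w7.png')
go((692.9,154.5,250,82),(692.9,154.5,160,82),(692.9,154.5,95,82))
E
```

```text
{'clock': 16.55, 'joints': [0.111, 0.269, -0.014, 0.001, -1.282, -2.015], 'position': [571.608, -97.101, 250.53], 'ee_rot': [0.166, 0.986, 0.001, 0.003], 'contact_force': [0.591, 0.111, -3.19], 'wrist_torque': [0.071, 0.022, 0.04], 'grasp_force': 63.456, 'gripper_width': 47.885}
(692.9, 154.5, 250, 82) -> [-34.3, 277.9, -3.1] [0.001, -0.001, -0.194] rows>=4.5
(692.9, 154.5, 160, 82) -> [-34.4, 277.9, 86.9] [0.001, -0.001, -0.194] rows>=4.7
(692.9, 154.5, 95, 82) -> [-34.5, 277.9, 151.9] [0.001, -0.001, -0.194] rows>=5.1
```

>>> servo_tool(
  rows=[
    [[40,-5,40,0,0,0,-0.03],[40,-10,80,0,0,0,-0.06],[40,-15,125,0,0,0,-0.09],[40,-21,170,0,0,0,-0.12],[40,-27,215,0,0,0,-0.15],[40,-32,255,0,0,0,-0.18],[40,-34,275,10,0,0,-0.194],[40,-34,278,50,0,0,-0.194],[40,-34,278,84,0,0,-0.194],[40,-34,278,87,0,0,-0.194]],
  ],
)

```text
clock: 17.9
position: [690.1, 152.9, 155.0]
ee_rot: [0.07, 0.998, -0.002, -0.005]
contact_force: [-0.7, 0.2, -1.6]
gripper_width: 47.8
grasp_force: 63.6
```

```bash
python3 - <<'E'
from h import *
st(); snap('wrist','w8.png'); go((692.9,154.5,130,82),(692.9,154.5,95,82))
E
```

```text
{'clock': 17.9, 'joints': [0.445, 0.555, 0.196, -0.001, -1.223, -2.156], 'position': [690.087, 152.897, 155.01], 'ee_rot': [0.07, 0.998, -0.002, -0.005], 'contact_force': [-0.651, 0.162, -1.612], 'wrist_torque': [0.03, -0.048, -0.061], 'grasp_force': 63.562, 'gripper_width': 47.823}
(692.9, 154.5, 130, 82) -> [-0.8, 1.5, 27.7] [-0.003, -0.005, -0.0] rows>=0.4
(692.9, 154.5, 95, 82) -> [-1.0, 1.6, 62.7] [-0.003, -0.005, -0.0] rows>=1.0
```

>>> servo_tool(
  rows=[
    [[40,0,0,15,0,0,0],[40,0,0,20,0,0,0],[40,0,0,20,0,0,0],[40,0,0,20,0,0,0]],
  ],
)

```text
clock: 18.45
position: [693.9, 154.4, 141.6]
ee_rot: [0.07, 0.998, 0.0, 0.001]
contact_force: [-0.3, 0.4, -2.0]
gripper_width: 48.2
grasp_force: 63.6
```

```bash
python3 - <<'E'
from h import *
st(); go((692.9,154.5,118,82),(692.9,154.5,94,82))
E
```

```text
{'clock': 18.45, 'joints': [0.446, 0.563, 0.176, 0.0, -1.182, -2.156], 'position': [693.927, 154.392, 141.604], 'ee_rot': [0.07, 0.998, 0.0, 0.001], 'contact_force': [-0.306, 0.393, -2.004], 'wrist_torque': [0.075, 0.008, 0.008], 'grasp_force': 63.6, 'gripper_width': 48.176}
(692.9, 154.5, 118, 82) -> [1.1, -0.0, 23.6] [0.001, 0.001, 0.0] rows>=0.4
(692.9, 154.5, 94, 82) -> [1.1, -0.1, 47.6] [0.001, 0.001, 0.0] rows>=0.8
```

>>> servo_tool(
  rows=[
    [[40,1,0,8,0,0,0],[40,1,0,16,0,0,0],[40,1,0,24,0,0,0],[40,1,0,32,0,0,0],[40,1,0,40,0,0,0],[40,1,0,44,0,0,0],[40,1,0,46,0,0,0],[40,1,0,46,0,0,0]],
  ],
)

```text
clock: 19.45
position: [692.6, 154.4, 94.9]
ee_rot: [0.07, 0.998, -0.0, 0.0]
contact_force: [-0.5, -0.3, -2.6]
gripper_width: 48.4
grasp_force: 63.6
```

>>> servo_tool(
  rows=[
    [[40,0,0,1,0,0,0],[40,0,0,2,0,0,0],[40,0,0,2,0,0,0]],
  ],
)

```text
clock: 19.82
position: [693.1, 154.6, 94.2]
ee_rot: [0.069, 0.998, 0.0, 0.001]
contact_force: [0.3, -0.4, -0.3]
gripper_width: 48.3
grasp_force: 62.1
```

>>> servo_tool(
  rows=[
    [[40,0,0,1,0,0,0],[60,0,0,1,0,0,0],[85,0,0,1,0,0,0],[85,0,0,1,0,0,0],[85,0,0,0,0,0,0],[85,0,0,-40,0,0,0],[85,0,0,-100,0,0,0],[85,0,0,-150,0,0,0],[85,0,0,-150,0,0,0]],
  ],
)

```text
clock: 20.95
position: [695.0, 155.0, 249.5]
ee_rot: [0.069, 0.998, 0.002, 0.006]
contact_force: [-0.1, -0.1, -0.8]
gripper_width: 84.9
grasp_force: 0.0
```

```bash
cat > bars.py <<'E'
from h import *
def bars(f,cands,z):
    """refine dark bar centre? print predicted pixel"""
    for c in cands: print(c,proj(f,[*c,z]))
E
python3 - <<'E'
from h import *
st(); snap('scene','s9.png'); snap('wrist','w9.png')
go((592.5,-212,250,71),(560,-240,250,71))
E
```

```text
{'clock': 20.95, 'joints': [0.447, 0.506, 0.342, 0.002, -1.396, -2.157], 'position': [695.004, 154.969, 249.459], 'ee_rot': [0.069, 0.998, 0.002, 0.006], 'contact_force': [-0.111, -0.082, -0.786], 'wrist_torque': [0.018, 0.082, 0.018], 'grasp_force': 0.0, 'gripper_width': 84.875}
(592.5, -212, 250, 71) -> [47.9, -376.9, -7.3] [0.001, 0.0, 0.192] rows>=6.1
(560, -240, 250, 71) -> [76.2, -409.2, -7.4] [0.001, 0.0, 0.192] rows>=6.7
```

>>> servo_tool(
  rows=[
    [[85,7,-55,0,0,0,0.03],[85,15,-115,0,0,0,0.06],[85,22,-175,0,0,0,0.09],[85,30,-235,0,0,0,0.12],[85,37,-295,0,0,0,0.15],[85,44,-345,0,0,0,0.18],[85,48,-377,5,0,0,0.192],[85,48,-377,13,0,0,0.192],[85,48,-377,13,0,0,0.192],[85,48,-377,13,0,0,0.192]],
  ],
)

```text
clock: 22.3
position: [592.9, -211.2, 229.3]
ee_rot: [0.164, 0.986, -0.0, -0.001]
contact_force: [-0.3, 0.2, -0.1]
gripper_width: 84.6
grasp_force: 0.0
```

```bash
cat > chk.py <<'E'
from h import *
def blob(f):
    h=cv2.cvtColor(cv2.imread('pics/'+f),cv2.COLOR_BGR2HSV); o=[]
    for lo,hi,n in(((24,150,70),(34,255,255),'yellow'),((3,170,60),(18,255,255),'orange')):
        m=cv2.inRange(h,lo,hi); m[290:]=0
        k,_,s,c=cv2.connectedComponentsWithStats(m); o+=[(n,int(s[i,4]),s[i,:4].tolist(),c[i].round(1).tolist()) for i in range(1,k) if s[i,4]>25 and abs(c[i][0]-288)<75]
    print(f,*o,sep='\n  ')
E
python3 - <<'E'
from chk import *
s=st(); snap('wrist','w10.png'); blob('w6.png'); blob('w10.png'); print(proj('w10.png',(592.5,-212,163)))
go((592.5,-212,110,71))
E
```

```text
{'clock': 22.3, 'joints': [-0.086, 0.371, 0.081, 0.0, -1.282, -1.815], 'position': [592.877, -211.238, 229.277], 'ee_rot': [0.164, 0.986, -0.0, -0.001], 'contact_force': [-0.332, 0.158, -0.059], 'wrist_torque': [0.04, 0.008, -0.047], 'grasp_force': 0.0, 'gripper_width': 84.626}
w6.png
  ('yellow', 77, [280, 216, 14, 6], [286.7, 218.5])
  ('orange', 82, [263, 162, 52, 2], [288.1, 162.4])
  ('orange', 1217, [261, 167, 54, 33], [287.5, 179.5])
w10.png
  ('yellow', 65, [278, 217, 14, 5], [284.7, 218.9])
  ('orange', 69, [262, 162, 52, 2], [290.4, 162.3])
  ('orange', 1227, [260, 167, 54, 33], [286.7, 179.5])
[288.9 204.7]
(592.5, -212, 110, 71) -> [0.3, -0.9, 119.7] [-0.0, -0.0, 0.002] rows>=1.9
```

Pack 3 hangs just as pack 4 did (orange blob at (287,180), keeper at (285,219)). I do the same grasp.

>>> servo_tool(
  rows=[
    [[85,0,-3,45,0,0,0],[85,0,-3,90,0,0,0],[85,0,-3,119,0,0,0],[85,0,-3,119,0,0,0],[60,0,-3,119,0,0,0],[40,0,-3,119,0,0,0],[40,0,-3,119,0,0,0],[40,0,-3,119,0,0,0],[40,0,-3,119,0,0,0]],
  ],
)

```text
clock: 23.48
position: [593.0, -215.5, 113.4]
ee_rot: [0.165, 0.986, -0.0, 0.002]
contact_force: [-2.3, 0.5, 6.4]
gripper_width: 48.7
grasp_force: 61.6
```

>>> servo_tool(
  rows=[
    [[40,-4,0,0,0,0,0],[40,-8,0,0,0,0,0],[40,-12,0,0,0,0,0],[40,-12,0,0,0,0,0],[40,-12,0,-10,0,0,0],[40,-12,0,-20,0,0,0],[40,-12,0,-27,0,0,0],[40,-12,0,-27,0,0,0]],
  ],
)

```text
clock: 24.48
position: [604.7, -219.3, 139.2]
ee_rot: [0.165, 0.986, -0.0, 0.002]
contact_force: [-0.8, 0.4, -2.7]
gripper_width: 47.8
grasp_force: 63.9
```

>>> servo_tool(
  rows=[
    [[40,12,0,-1,0,0,0],[40,25,0,-1,0,0,0],[40,38,0,-1,0,0,0],[40,52,0,-1,0,0,0],[40,65,0,-1,0,0,0],[40,70,0,-40,0,0,0],[40,70,0,-80,0,0,0],[40,70,0,-110,0,0,0],[40,70,0,-112,0,0,0]],
  ],
)

```text
clock: 25.6
position: [538.0, -196.3, 252.5]
ee_rot: [0.165, 0.986, 0.0, 0.003]
contact_force: [0.5, -0.8, -4.5]
gripper_width: 47.9
grasp_force: 63.9
```

```bash
python3 - <<'E'
from h import *
st(); go((631.5,163.1,250,82),(631.5,163.1,160,82))
E
```

```text
{'clock': 25.6, 'joints': [-0.067, 0.255, -0.027, 0.001, -1.282, -1.835], 'position': [537.972, -196.329, 252.503], 'ee_rot': [0.165, 0.986, 0.0, 0.003], 'contact_force': [0.451, -0.753, -4.48], 'wrist_torque': [-0.038, -0.184, -0.057], 'grasp_force': 63.881, 'gripper_width': 47.876}
(631.5, 163.1, 250, 82) -> [28.4, 370.3, 2.8] [0.001, 0.007, -0.191] rows>=5.9
(631.5, 163.1, 160, 82) -> [28.9, 370.2, 92.8] [0.001, 0.007, -0.191] rows>=6.1
```

>>> servo_tool(
  rows=[
    [[40,4,45,0,0,0,-0.025],[40,8,95,0,0,0,-0.05],[40,12,145,0,0,0,-0.08],[40,16,195,0,0,0,-0.105],[40,20,245,0,0,0,-0.13],[40,23,295,0,0,0,-0.155],[40,26,340,0,0,0,-0.18],[40,28,365,0,0,0,-0.191],[40,28,370,0,0,0,-0.191],[40,28,370,20,0,0,-0.191]],
  ],
)

```text
clock: 26.85
position: [631.5, 162.6, 230.6]
ee_rot: [0.07, 0.998, 0.0, 0.001]
contact_force: [0.1, -0.6, -3.1]
gripper_width: 48.2
grasp_force: 64.1
```

>>> servo_tool(
  rows=[
    [[40,0,0,30,0,0,0],[40,0,0,65,0,0,0],[40,0,0,85,0,0,0],[40,0,0,86,0,0,0],[40,0,0,86,0,0,0]],
  ],
)

```text
clock: 27.48
position: [631.3, 162.2, 144.9]
ee_rot: [0.07, 0.998, 0.0, 0.001]
contact_force: [-0.2, 0.5, -2.5]
gripper_width: 48.1
grasp_force: 64.1
```

```bash
python3 - <<'E'
from h import *
st(); go((631.5,163.1,97,82))
E
```

```text
{'clock': 27.475, 'joints': [0.499, 0.462, 0.01, 0.001, -1.117, -2.211], 'position': [631.309, 162.155, 144.857], 'ee_rot': [0.07, 0.998, 0.0, 0.001], 'contact_force': [-0.158, 0.542, -2.485], 'wrist_torque': [-0.004, 0.021, -0.005], 'grasp_force': 64.102, 'gripper_width': 48.084}
(631.5, 163.1, 97, 82) -> [0.0, 0.9, 47.9] [0.0, 0.002, -0.001] rows>=0.8
```

>>> servo_tool(
  rows=[
    [[40,0,1,8,0,0,0],[40,0,1,16,0,0,0],[40,0,1,24,0,0,0],[40,0,1,32,0,0,0],[40,0,1,40,0,0,0],[40,0,1,45,0,0,0],[40,0,1,48,0,0,0],[40,0,1,48,0,0,0]],
  ],
)

```text
clock: 28.48
position: [631.0, 163.8, 96.0]
ee_rot: [0.07, 0.998, 0.0, 0.0]
contact_force: [0.3, 0.0, -2.5]
gripper_width: 48.1
grasp_force: 64.1
```

>>> servo_tool(
  rows=[
    [[40,0,0,1,0,0,0],[40,0,0,2,0,0,0],[40,0,0,2,0,0,0]],
  ],
)

```text
clock: 28.85
position: [631.7, 163.7, 95.9]
ee_rot: [0.07, 0.998, 0.0, 0.001]
contact_force: [-1.5, -1.4, 5.1]
gripper_width: 48.0
grasp_force: 65.0
```

>>> servo_tool(
  rows=[
    [[60,0,0,0,0,0,0],[85,0,0,0,0,0,0],[85,0,0,0,0,0,0],[85,0,0,0,0,0,0],[85,0,0,-40,0,0,0],[85,0,0,-100,0,0,0],[85,0,0,-150,0,0,0],[85,0,0,-150,0,0,0]],
  ],
)

```text
clock: 29.85
position: [633.3, 164.5, 249.8]
ee_rot: [0.07, 0.998, 0.002, 0.005]
contact_force: [0.7, 0.7, -0.6]
gripper_width: 85.1
grasp_force: 0.0
```

```bash
python3 - <<'E'
from h import *
st(); snap('scene','s11.png')
go((558.5,-310.5,250,71),(558.5,-310.5,231,71))
E
```

```text
{'clock': 29.85, 'joints': [0.502, 0.399, 0.173, 0.002, -1.334, -2.213], 'position': [633.309, 164.521, 249.76], 'ee_rot': [0.07, 0.998, 0.002, 0.005], 'contact_force': [0.656, 0.668, -0.557], 'wrist_torque': [0.015, -0.006, -0.018], 'grasp_force': 0.0, 'gripper_width': 85.079}
(558.5, -310.5, 250, 71) -> [6.0, -480.3, -5.3] [0.004, 0.004, 0.191] rows>=7.7
(558.5, -310.5, 231, 71) -> [6.1, -480.4, 13.7] [0.004, 0.004, 0.191] rows>=7.7
```

>>> servo_tool(
  rows=[
    [[85,1,-50,0,0,0,0.02],[85,2,-110,0,0,0,0.045],[85,3,-170,0,0,0,0.07],[85,4,-230,0,0,0,0.095],[85,5,-290,0,0,0,0.12],[85,6,-350,0,0,0,0.145],[85,6,-410,0,0,0,0.17],[85,6,-460,0,0,0,0.191],[85,6,-480,14,0,0,0.191],[85,6,-480,14,0,0,0.191]],
  ],
)

```text
clock: 31.15
position: [556.1, -310.8, 226.2]
ee_rot: [0.166, 0.986, 0.001, -0.003]
contact_force: [0.4, 0.2, -0.1]
gripper_width: 84.8
grasp_force: 0.0
```

>>> servo_tool(
  rows=[
    [[85,0,0,0,0,0,0]],
  ],
)

```text
clock: 31.28
position: [557.9, -309.5, 229.0]
ee_rot: [0.164, 0.986, 0.0, -0.001]
contact_force: [0.1, -0.8, 0.6]
gripper_width: 85.2
grasp_force: 0.0
```

```bash
python3 - <<'E'
from chk import *
s=st(); snap('wrist','w12.png'); blob('w12.png')
go((558.5,-310.5,111,71))
E
```

```text
{'clock': 31.275, 'joints': [-0.254, 0.387, 0.104, -0.0, -1.29, -1.647], 'position': [557.867, -309.544, 229.026], 'ee_rot': [0.164, 0.986, 0.0, -0.001], 'contact_force': [0.121, -0.763, 0.635], 'wrist_torque': [0.009, 0.046, 0.041], 'grasp_force': 0.0, 'gripper_width': 85.22}
w12.png
  ('yellow', 64, [277, 218, 14, 5], [284.0, 219.9])
  ('orange', 59, [260, 162, 54, 3], [284.7, 163.0])
  ('orange', 1249, [260, 168, 55, 33], [286.9, 180.2])
(558.5, -310.5, 111, 71) -> [-0.7, -0.9, 118.6] [0.0, -0.0, 0.002] rows>=1.9
```

>>> servo_tool(
  rows=[
    [[85,-1,-3,45,0,0,0],[85,-1,-3,90,0,0,0],[85,-1,-3,119,0,0,0],[85,-1,-3,119,0,0,0],[60,-1,-3,119,0,0,0],[40,-1,-3,119,0,0,0],[40,-1,-3,119,0,0,0],[40,-1,-3,119,0,0,0],[40,-1,-3,119,0,0,0]],
  ],
)

```text
clock: 32.45
position: [559.1, -314.4, 113.5]
ee_rot: [0.165, 0.986, -0.001, 0.002]
contact_force: [0.1, 1.5, 6.0]
gripper_width: 48.3
grasp_force: 61.6
```

>>> servo_tool(
  rows=[
    [[40,-4,0,0,0,0,0],[40,-8,0,0,0,0,0],[40,-12,0,0,0,0,0],[40,-12,0,0,0,0,0],[40,-12,0,-10,0,0,0],[40,-12,0,-20,0,0,0],[40,-12,0,-27,0,0,0],[40,-12,0,-27,0,0,0]],
  ],
)

```text
clock: 33.45
position: [570.8, -318.3, 139.2]
ee_rot: [0.165, 0.986, -0.0, 0.002]
contact_force: [1.2, 0.1, -2.7]
gripper_width: 47.6
grasp_force: 63.8
```

>>> servo_tool(
  rows=[
    [[40,12,0,-1,0,0,0],[40,25,0,-1,0,0,0],[40,38,0,-1,0,0,0],[40,52,0,-1,0,0,0],[40,65,0,-1,0,0,0],[40,70,0,-40,0,0,0],[40,70,0,-80,0,0,0],[40,70,0,-110,0,0,0],[40,70,0,-112,0,0,0]],
  ],
)

```text
clock: 34.58
position: [504.0, -295.4, 252.6]
ee_rot: [0.165, 0.986, -0.001, 0.003]
contact_force: [1.0, -0.4, -3.2]
gripper_width: 48.0
grasp_force: 63.8
```

```bash
python3 - <<'E'
from h import *
st(); go((570.1,171.7,250,82),(570.1,171.7,145,82))
E
```

```text
{'clock': 34.575, 'joints': [-0.253, 0.275, 0.0, 0.001, -1.289, -1.649], 'position': [503.968, -295.395, 252.589], 'ee_rot': [0.165, 0.986, -0.001, 0.003], 'contact_force': [1.006, -0.43, -3.183], 'wrist_torque': [0.039, -0.113, -0.001], 'grasp_force': 63.79, 'gripper_width': 48.019}
(570.1, 171.7, 250, 82) -> [89.3, 463.2, 2.0] [-0.001, 0.007, -0.191] rows>=7.5
(570.1, 171.7, 145, 82) -> [90.0, 463.2, 107.0] [-0.001, 0.007, -0.191] rows>=7.7
```

>>> servo_tool(
  rows=[
    [[40,9,45,0,0,0,-0.02],[40,19,97,0,0,0,-0.04],[40,29,150,0,0,0,-0.06],[40,39,203,0,0,0,-0.08],[40,49,256,0,0,0,-0.105],[40,59,309,0,0,0,-0.13],[40,69,362,0,0,0,-0.15],[40,79,412,0,0,0,-0.175],[40,87,450,0,0,0,-0.191],[40,89,463,0,0,0,-0.191]],
  ],
)

```text
clock: 35.83
position: [568.2, 173.7, 247.2]
ee_rot: [0.069, 0.998, -0.001, -0.002]
contact_force: [0.2, -1.8, -2.8]
gripper_width: 47.6
grasp_force: 64.1
```

>>> servo_tool(
  rows=[
    [[40,0,0,0,0,0,0],[40,0,0,20,0,0,0],[40,0,0,60,0,0,0],[40,0,0,95,0,0,0],[40,0,0,103,0,0,0],[40,0,0,103,0,0,0],[40,0,0,103,0,0,0]],
  ],
)

```text
clock: 36.7
position: [570.6, 171.9, 148.8]
ee_rot: [0.07, 0.998, 0.001, 0.002]
contact_force: [-0.3, -1.0, -4.1]
gripper_width: 48.1
grasp_force: 64.1
```

```bash
python3 - <<'E'
from h import *
st(); go((570.1,171.7,97,82))
E
```

```text
{'clock': 36.7, 'joints': [0.565, 0.367, -0.133, 0.001, -1.068, -2.276], 'position': [570.587, 171.938, 148.787], 'ee_rot': [0.07, 0.998, 0.001, 0.002], 'contact_force': [-0.325, -1.004, -4.135], 'wrist_torque': [0.027, 0.044, 0.035], 'grasp_force': 64.08, 'gripper_width': 48.088}
(570.1, 171.7, 97, 82) -> [0.6, -0.4, 51.8] [0.002, 0.003, -0.001] rows>=0.8
```

>>> servo_tool(
  rows=[
    [[40,0,0,8,0,0,0],[40,0,0,16,0,0,0],[40,0,0,24,0,0,0],[40,0,0,32,0,0,0],[40,0,0,40,0,0,0],[40,0,0,47,0,0,0],[40,0,0,50,0,0,0],[40,0,0,52,0,0,0],[40,0,0,52,0,0,0]],
  ],
)

```text
clock: 37.83
position: [569.8, 171.6, 96.1]
ee_rot: [0.07, 0.998, 0.0, 0.001]
contact_force: [-0.6, -2.9, 4.1]
gripper_width: 47.7
grasp_force: 64.8
```

>>> servo_tool(
  rows=[
    [[40,0,0,1,0,0,0],[40,0,0,2,0,0,0],[40,0,0,2,0,0,0]],
  ],
)

```text
clock: 38.2
position: [570.5, 171.5, 96.0]
ee_rot: [0.07, 0.998, 0.0, 0.002]
contact_force: [-2.4, -2.6, 11.9]
gripper_width: 48.0
grasp_force: 65.6
```

>>> servo_tool(
  rows=[
    [[40,0,0,-1,0,0,0],[60,0,0,-1,0,0,0],[85,0,0,-1,0,0,0],[85,0,0,-1,0,0,0],[85,0,0,-1,0,0,0],[85,0,0,-40,0,0,0],[85,0,0,-100,0,0,0],[85,0,0,-155,0,0,0],[85,0,0,-155,0,0,0]],
  ],
)

```text
clock: 39.33
position: [572.0, 172.9, 253.7]
ee_rot: [0.07, 0.998, 0.003, 0.005]
contact_force: [1.2, 0.6, -0.3]
gripper_width: 84.9
grasp_force: 0.0
```

```bash
python3 - <<'E'
from h import *
st(); snap('scene','s13.png')
go((525,-410,252,71),(525,-410,231,71))
E
```

```text
{'clock': 39.325, 'joints': [0.565, 0.296, 0.031, 0.002, -1.294, -2.276], 'position': [572.005, 172.902, 253.729], 'ee_rot': [0.07, 0.998, 0.003, 0.005], 'contact_force': [1.209, 0.606, -0.342], 'wrist_torque': [0.042, 0.05, -0.015], 'grasp_force': 0.0, 'gripper_width': 84.886}
(525, -410, 252, 71) -> [-36.6, -583.0, -3.7] [0.004, 0.004, 0.191] rows>=9.3
(525, -410, 231, 71) -> [-36.5, -583.1, 17.3] [0.004, 0.004, 0.191] rows>=9.4
```

>>> servo_tool(
  rows=[
    [[85,-4,-60,0,0,0,0.02],[85,-8,-121,0,0,0,0.04],[85,-12,-182,0,0,0,0.06],[85,-15,-243,0,0,0,0.08],[85,-19,-304,0,0,0,0.1],[85,-23,-365,0,0,0,0.12],[85,-27,-426,0,0,0,0.14],[85,-31,-487,0,0,0,0.16],[85,-34,-545,0,0,0,0.18],[85,-37,-583,10,0,0,0.191]],
  ],
)

```text
clock: 40.62
position: [523.5, -413.0, 236.1]
ee_rot: [0.166, 0.986, 0.0, -0.001]
contact_force: [0.4, 0.7, -0.1]
gripper_width: 85.0
grasp_force: 0.0
```

>>> servo_tool(
  rows=[
    [[85,0,0,7,0,0,0],[85,0,0,7,0,0,0],[85,0,0,7,0,0,0]],
  ],
)

```text
clock: 41.0
position: [524.8, -409.6, 230.9]
ee_rot: [0.164, 0.986, -0.0, -0.0]
contact_force: [-0.3, 0.3, -0.4]
gripper_width: 85.1
grasp_force: 0.0
```

```bash
python3 - <<'E'
from chk import *
s=st(); snap('wrist','w14.png'); blob('w14.png')
go((525,-410,111,71))
E
```

```text
{'clock': 41.0, 'joints': [-0.42, 0.434, 0.183, 0.0, -1.32, -1.48], 'position': [524.838, -409.578, 230.925], 'ee_rot': [0.164, 0.986, -0.0, -0.0], 'contact_force': [-0.295, 0.267, -0.375], 'wrist_torque': [0.056, -0.026, 0.001], 'grasp_force': 0.0, 'gripper_width': 85.136}
w14.png
  ('yellow', 65, [278, 215, 14, 5], [284.2, 217.0])
  ('orange', 59, [261, 160, 53, 3], [285.2, 160.9])
  ('orange', 1227, [260, 166, 55, 32], [287.0, 178.1])
(525, -410, 111, 71) -> [-0.1, -0.4, 120.3] [-0.0, 0.001, 0.002] rows>=1.9
```

>>> servo_tool(
  rows=[
    [[85,1,-3,45,0,0,0],[85,1,-3,90,0,0,0],[85,1,-3,120,0,0,0],[85,1,-3,120,0,0,0],[60,1,-3,120,0,0,0],[40,1,-3,120,0,0,0],[40,1,-3,120,0,0,0],[40,1,-3,120,0,0,0],[40,1,-3,120,0,0,0]],
  ],
)

```text
clock: 42.18
position: [523.8, -413.9, 113.8]
ee_rot: [0.165, 0.986, -0.001, 0.002]
contact_force: [-1.0, 1.6, 5.8]
gripper_width: 48.4
grasp_force: 62.0
```

>>> servo_tool(
  rows=[
    [[40,-4,0,0,0,0,0],[40,-8,0,0,0,0,0],[40,-12,0,0,0,0,0],[40,-12,0,0,0,0,0],[40,-12,0,-10,0,0,0],[40,-12,0,-20,0,0,0],[40,-12,0,-27,0,0,0],[40,-12,0,-27,0,0,0]],
  ],
)

```text
clock: 43.18
position: [535.6, -417.7, 139.2]
ee_rot: [0.165, 0.986, -0.001, 0.002]
contact_force: [0.7, -1.3, -4.3]
gripper_width: 47.8
grasp_force: 63.9
```

>>> servo_tool(
  rows=[
    [[40,12,0,-1,0,0,0],[40,25,0,-1,0,0,0],[40,38,0,-1,0,0,0],[40,52,0,-1,0,0,0],[40,65,0,-1,0,0,0],[40,70,0,-40,0,0,0],[40,70,0,-80,0,0,0],[40,70,0,-118,0,0,0],[40,70,0,-120,0,0,0]],
  ],
)

```text
clock: 44.3
position: [469.0, -395.3, 261.8]
ee_rot: [0.165, 0.986, -0.002, 0.004]
contact_force: [0.9, 0.3, -4.6]
gripper_width: 48.2
grasp_force: 64.0
```

```bash
python3 - <<'E'
from h import *
st(); go((508.7,180.3,258,82),(480,-50,258,82))
E
```

```text
{'clock': 44.3, 'joints': [-0.436, 0.322, 0.088, 0.001, -1.328, -1.466], 'position': [468.982, -395.342, 261.794], 'ee_rot': [0.165, 0.986, -0.002, 0.004], 'contact_force': [0.88, 0.294, -4.591], 'wrist_torque': [-0.014, -0.302, 0.056], 'grasp_force': 63.99, 'gripper_width': 48.225}
(508.7, 180.3, 258, 82) -> [149.6, 557.3, 1.5] [-0.003, 0.008, -0.191] rows>=9.2
(480, -50, 258, 82) -> [101.9, 330.2, 2.3] [-0.003, 0.008, -0.191] rows>=5.5
```

>>> servo_tool(
  rows=[
    [[40,13,48,0,0,0,-0.02],[40,27,101,0,0,0,-0.04],[40,41,154,0,0,0,-0.06],[40,55,207,0,0,0,-0.08],[40,69,260,0,0,0,-0.1],[40,84,313,0,0,0,-0.12],[40,98,366,0,0,0,-0.14],[40,112,419,0,0,0,-0.16],[40,126,470,0,0,0,-0.18],[40,135,505,0,0,0,-0.191]],
  ],
)

```text
clock: 45.55
position: [502.8, 129.0, 255.7]
ee_rot: [0.069, 0.998, -0.0, -0.001]
contact_force: [-0.1, -0.7, -3.7]
gripper_width: 47.9
grasp_force: 64.5
```

```bash
python3 - <<'E'
from h import *
st(); go((508.7,180.3,258,82),(508.7,180.3,148,82))
E
```

```text
{'clock': 45.55, 'joints': [0.563, 0.164, -0.137, -0.001, -1.273, -2.272], 'position': [502.841, 128.982, 255.731], 'ee_rot': [0.069, 0.998, -0.0, -0.001], 'contact_force': [-0.117, -0.742, -3.678], 'wrist_torque': [-0.04, -0.133, -0.066], 'grasp_force': 64.519, 'gripper_width': 47.924}
(508.7, 180.3, 258, 82) -> [1.3, 51.6, -2.3] [-0.001, -0.003, 0.001] rows>=0.8
(508.7, 180.3, 148, 82) -> [1.0, 51.7, 107.7] [-0.001, -0.003, 0.001] rows>=1.9
```

>>> servo_tool(
  rows=[
    [[40,1,25,0,0,0,0],[40,1,48,0,0,0,0],[40,1,51,0,0,0,0],[40,1,51,30,0,0,0],[40,1,51,70,0,0,0],[40,1,51,100,0,0,0],[40,1,51,108,0,0,0],[40,1,51,108,0,0,0],[40,1,51,108,0,0,0]],
  ],
)

```text
clock: 46.68
position: [511.6, 178.2, 151.5]
ee_rot: [0.07, 0.998, 0.001, 0.001]
contact_force: [0.2, 0.1, -3.7]
gripper_width: 48.1
grasp_force: 64.5
```

```bash
python3 - <<'E'
from h import *
st(); go((508.7,180.3,97,82))
E
```

```text
{'clock': 46.675, 'joints': [0.635, 0.276, -0.261, 0.001, -1.031, -2.346], 'position': [511.561, 178.183, 151.468], 'ee_rot': [0.07, 0.998, 0.001, 0.001], 'contact_force': [0.165, 0.134, -3.657], 'wrist_torque': [-0.012, -0.012, -0.009], 'grasp_force': 64.512, 'gripper_width': 48.149}
(508.7, 180.3, 97, 82) -> [3.3, 1.6, 54.5] [0.002, 0.003, -0.001] rows>=0.9
```

>>> servo_tool(
  rows=[
    [[40,3,2,8,0,0,0],[40,3,2,16,0,0,0],[40,3,2,24,0,0,0],[40,3,2,32,0,0,0],[40,3,2,40,0,0,0],[40,3,2,48,0,0,0],[40,3,2,53,0,0,0],[40,3,2,54,0,0,0],[40,3,2,54,0,0,0]],
  ],
)

```text
clock: 47.8
position: [507.9, 180.0, 96.4]
ee_rot: [0.07, 0.998, -0.0, 0.0]
contact_force: [-1.2, -1.5, 0.4]
gripper_width: 47.8
grasp_force: 65.0
```

>>> servo_tool(
  rows=[
    [[40,0,0,1,0,0,0],[40,0,0,2,0,0,0],[40,0,0,2,0,0,0]],
  ],
)

```text
clock: 48.18
position: [508.8, 180.0, 96.4]
ee_rot: [0.07, 0.998, 0.0, 0.001]
contact_force: [-3.5, -2.7, 9.7]
gripper_width: 48.0
grasp_force: 65.9
```

>>> servo_tool(
  rows=[
    [[40,0,0,-1,0,0,0],[60,0,0,-1,0,0,0],[85,0,0,-1,0,0,0],[85,0,0,-1,0,0,0],[85,0,0,-1,0,0,0],[85,0,0,-40,0,0,0],[85,0,0,-100,0,0,0],[85,0,0,-155,0,0,0],[85,0,0,-155,0,0,0]],
  ],
)

```text
clock: 49.3
position: [510.3, 181.5, 254.2]
ee_rot: [0.07, 0.998, 0.003, 0.005]
contact_force: [-0.2, -0.6, -1.2]
gripper_width: 85.1
grasp_force: 0.0
```

```bash
python3 - <<'E'
from h import *
st()
for n in('scene','side','wrist'): snap(n,n+'15.png')
def red(f,near=None):
    a=cv2.cvtColor(cv2.imread('pics/'+f),cv2.COLOR_BGR2HSV); m=cv2.inRange(a,(0,170,60),(2,255,255))|cv2.inRange(a,(174,170,60),(180,255,255))
    k,_,s,c=cv2.connectedComponentsWithStats(m); print(f,[(int(s[i,4]),s[i,:4].tolist(),c[i].round(1).tolist()) for i in range(1,k) if s[i,4]>15])
for f in('scene0.png','side0.png','w1.png','scene15.png','side15.png','wrist15.png'): red(f)
# dock model predictions for handle mid: pivot along dock x = xp
th=np.radians(-8);X=np.array([np.cos(th),np.sin(th)]);Y=np.array([-X[1],X[0]])
E
```

```text
{'clock': 49.3, 'joints': [0.642, 0.196, -0.101, 0.002, -1.262, -2.353], 'position': [510.298, 181.525, 254.247], 'ee_rot': [0.07, 0.998, 0.003, 0.005], 'contact_force': [-0.21, -0.65, -1.229], 'wrist_torque': [0.014, -0.02, -0.008], 'grasp_force': 0.0, 'gripper_width': 85.148}
scene0.png [(338, [288, 35, 21, 30], [297.9, 55.8]), (120, [299, 188, 16, 16], [306.4, 195.8]), (147, [222, 191, 12, 22], [227.3, 200.9])]
side0.png [(34, [225, 211, 10, 9], [229.9, 214.3]), (22, [147, 224, 9, 7], [151.0, 227.5]), (210, [250, 287, 21, 23], [259.9, 298.4])]
w1.png [(436, [526, 2, 25, 21], [538.1, 12.4]), (943, [283, 9, 45, 57], [304.2, 36.1])]
scene15.png [(126, [288, 42, 9, 23], [291.1, 55.2]), (117, [299, 188, 16, 16], [306.3, 195.8]), (144, [222, 191, 12, 22], [227.2, 200.7])]
side15.png [(49, [225, 210, 11, 10], [230.1, 214.2]), (210, [250, 287, 21, 23], [259.9, 298.4])]
wrist15.png [(1057, [0, 59, 41, 64], [16.2, 94.5]), (1181, [153, 125, 62, 22], [183.1, 134.9])]
```

```bash
python3 - <<'E'
from h import *
L=[('scene15.png',(306.3,195.8)),('side15.png',(230.1,214.2)),('wrist15.png',(183.1,134.9)),('w1.png',(538.1,12.4))]
P,e=tri(*L);print(P,e); print(tri(*L[:3]),tri(L[0],L[2]),tri(L[0],L[1]))
th=np.radians(-8);X=np.array([np.cos(th),np.sin(th)]);Y=np.array([-X[1],X[0]]);O=np.array([600.8,167.4])
print('dock coords',(P[:2]-O)@X,(P[:2]-O)@Y)
# end-points of the handle in wrist15
print('ends z',atz('wrist15.png',(154,135),148),atz('wrist15.png',(214,135),106))
# render check of packs in bays: project bail bar middle z=145 into scene
for x in(-93,-31,31,93): print(proj('scene15.png',[*(O+x*X),145]))
a=cv2.imread('pics/scene15.png');b=cv2.imread('pics/wrist15.png')
cv2.imwrite('pics/v.png',np.hstack([cv2.resize(a[170:310,285:420],(390,404)),cv2.resize(b[0:300],(410,220)) if 0 else cv2.resize(b[60:300,120:400],(410,404))]))
E
```

```text
[439.7  87.4 129.5] [0.6 0.5 0.8 1.7]
(array([440.5,  87.8, 130.1]), array([0.4, 0.2, 1.7])) (array([439.6,  87.5, 128.1]), array([0.4, 1.2])) (array([441.7,  88.5, 129.9]), array([0.1, 0.1]))
dock coords -148.39833779746172 -101.64223206399217
ends z [435.4  67.3 148. ] [443.9 110.5 106. ]
[341.4 209.6]
[340.5 227. ]
[339.5 245.8]
[338.5 266. ]
```

View pics/v.png

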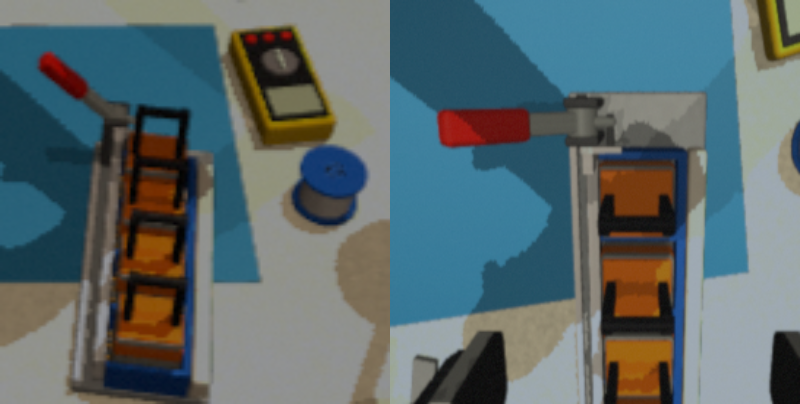

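All four packs stand in their bays (the bails line up with the dock and the orange tops sit inside the walls). The lever is open, with its handle at dock (-148,-102). I'll close the fingers, turn them a quarter turn, and go to the lever's -y side.

```bash
python3 - <<'E'
from h import *
th=np.radians(-8);X=np.array([np.cos(th),np.sin(th)]);Y=np.array([-X[1],X[0]]);O=np.array([600.8,167.4])
w=lambda y,z:(*(O-148.4*X+y*Y).round(1),z,172)
go(w(-165,254),w(-165,128))
E
```

```text
(np.float64(430.9), np.float64(24.7), 254, 172) -> [53.6, -164.4, -6.1] [0.001, -0.002, -1.572] rows>=8.4
(np.float64(430.9), np.float64(24.7), 128, 172) -> [53.3, -164.3, 119.9] [0.001, -0.002, -1.572] rows>=8.4
```

>>> servo_tool(
  rows=[
    [[85,5,-18,0,0,0,-0.17],[60,11,-36,0,0,0,-0.35],[30,17,-55,0,0,0,-0.53],[0,24,-75,0,0,0,-0.71],[0,30,-95,0,0,0,-0.89],[0,36,-115,0,0,0,-1.07],[0,42,-135,0,0,0,-1.25],[0,48,-155,0,0,0,-1.43],[0,53,-164,0,0,0,-1.572],[0,53,-164,0,0,0,-1.572]],
  ],
)

```text
clock: 50.7
position: [431.3, 24.5, 247.4]
ee_rot: [-0.655, 0.755, 0.001, -0.001]
contact_force: [0.0, -0.5, 0.0]
gripper_width: -0.1
grasp_force: 0.0
```

```bash
python3 - <<'E'
from h import *
st()
th=np.radians(-8);X=np.array([np.cos(th),np.sin(th)]);Y=np.array([-X[1],X[0]]);O=np.array([600.8,167.4])
w=lambda y,z:(*(O-148.4*X+y*Y).round(1),z,172)
go(w(-165,128),w(-60,128),w(12,118))
E
```

```text
{'clock': 50.7, 'joints': [0.436, 0.009, -0.332, -0.0, -1.233, -0.577], 'position': [431.315, 24.547, 247.408], 'ee_rot': [-0.655, 0.755, 0.001, -0.001], 'contact_force': [0.016, -0.472, 0.025], 'wrist_torque': [0.029, 0.024, 0.046], 'grasp_force': 0.0, 'gripper_width': -0.088}
(np.float64(430.9), np.float64(24.7), 128, 172) -> [-0.3, 0.1, 119.4] [0.003, -0.001, -0.002] rows>=1.9
(np.float64(445.5), np.float64(128.6), 128, 172) -> [-105.2, 0.3, 119.3] [0.003, -0.001, -0.002] rows>=2.5
(np.float64(455.5), np.float64(199.9), 118, 172) -> [-177.2, 0.4, 129.2] [0.003, -0.001, -0.002] rows>=3.5
```

>>> servo_tool(
  rows=[
    [[0,0,0,50,0,0,0],[0,0,0,100,0,0,0],[0,0,0,119,0,0,0],[0,-10,0,119,0,0,0],[0,-25,0,119,0,0,0],[0,-40,0,119,0,0,0],[0,-55,0,119,0,0,0],[0,-70,0,119,0,0,0],[0,-85,0,119,0,0,0],[0,-95,0,119,0,0,0]],
  ],
)

```text
clock: 51.95
position: [445.6, 120.3, 129.8]
ee_rot: [-0.656, 0.754, -0.0, 0.0]
contact_force: [0.0, 0.2, -0.9]
gripper_width: -0.2
grasp_force: 0.0
```

```bash
python3 - <<'E'
from h import *
st(); snap('side','side16.png'); snap('scene','scene16.png')
for f in('scene16.png','side16.png'):
    a=cv2.cvtColor(cv2.imread('pics/'+f),cv2.COLOR_BGR2HSV); m=cv2.inRange(a,(0,170,60),(2,255,255))|cv2.inRange(a,(174,170,60),(180,255,255))
    k,_,s,c=cv2.connectedComponentsWithStats(m); print(f,[(int(s[i,4]),s[i,:4].tolist(),c[i].round(1).tolist()) for i in range(1,k) if s[i,4]>8])
th=np.radians(-8);X=np.array([np.cos(th),np.sin(th)]);Y=np.array([-X[1],X[0]]);O=np.array([600.8,167.4])
w=lambda y,z:(*(O-148.4*X+y*Y).round(1),z,172)
for al in(-45,-20,0,20,90):
    q=np.radians(al);P=[*(O-148.4*X+(-45+80*np.sin(q))*Y),70+80*np.cos(q)]; print(al,proj('scene16.png',P),proj('side16.png',P))
go(w(-30,124),w(12,118))
E
```

```text
{'clock': 51.95, 'joints': [0.617, 0.167, -0.47, 0.0, -0.934, -0.756], 'position': [445.634, 120.349, 129.837], 'ee_rot': [-0.656, 0.754, -0.0, 0.0], 'contact_force': [0.015, 0.202, -0.891], 'wrist_torque': [-0.017, -0.057, 0.002], 'grasp_force': 0.0, 'gripper_width': -0.216}
scene16.png [(127, [288, 34, 9, 31], [290.8, 54.2]), (11, [376, 181, 4, 4], [377.5, 182.4]), (10, [382, 181, 4, 3], [383.8, 182.0]), (10, [370, 182, 4, 3], [371.5, 183.1]), (115, [299, 188, 16, 16], [306.3, 195.8]), (147, [222, 191, 12, 22], [227.2, 200.9])]
side16.png [(9, [9, 188, 3, 9], [10.2, 192.0]), (47, [225, 210, 10, 10], [229.9, 214.2]), (15, [149, 226, 7, 5], [152.1, 227.8]), (209, [250, 287, 21, 23], [259.9, 298.5])]
-45 [305.9 196. ] [229.9 215.6]
-20 [316.5 192.5] [224.9 206. ]
0 [326.3 192.2] [220.6 200.9]
20 [335.9 194.3] [216.5 198.7]
90 [351.6 213.7] [210.7 212.8]
(np.float64(449.7), np.float64(158.3), 124, 172) -> [-38.3, 1.3, 5.8] [-0.0, -0.0, 0.002] rows>=0.6
(np.float64(455.5), np.float64(199.9), 118, 172) -> [-80.3, 1.3, 11.8] [-0.0, -0.0, 0.002] rows>=1.3
```

The red blobs show that the lever didn't move: the tip must have ridden over the handle's sloping end. I go back and come in lower.

>>> servo_tool(
  rows=[
    [[0,0,0,-35,0,0,0],[0,0,0,-70,0,0,0],[0,45,0,-75,0,0,0],[0,90,0,-75,0,0,0],[0,100,0,-60,0,0,0],[0,100,0,-20,0,0,0],[0,100,0,22,0,0,0],[0,100,0,22,0,0,0],[0,100,0,22,0,0,0]],
  ],
)

```text
clock: 53.18
position: [432.8, 20.4, 109.2]
ee_rot: [-0.656, 0.754, -0.001, 0.001]
contact_force: [-0.0, 0.2, 0.2]
gripper_width: -0.0
grasp_force: 0.0
```

>>> servo_tool(
  rows=[
    [[0,-12,0,0,0,0,0],[0,-24,0,0,0,0,0],[0,-34,0,-2,0,0,0],[0,-44,0,-6,0,0,0]],
  ],
)

```text
clock: 53.68
position: [437.8, 64.8, 114.2]
ee_rot: [-0.657, 0.754, -0.0, 0.0]
contact_force: [-0.4, -0.2, 0.6]
gripper_width: 0.2
grasp_force: 0.0
```

```bash
cat > lev.py <<'E'
from h import *
th=np.radians(-8);X=np.array([np.cos(th),np.sin(th)]);Y=np.array([-X[1],X[0]]);O=np.array([600.8,167.4])
def lev(tag):
    s=st(); print('TCP dock y',((np.array(s['position'])[:2]-O)@Y).round(1))
    for n in('scene','side'):
        f=n+tag; snap(n,f)
        a=cv2.cvtColor(cv2.imread('pics/'+f),cv2.COLOR_BGR2HSV); m=cv2.inRange(a,(0,150,50),(3,255,255))|cv2.inRange(a,(174,150,50),(180,255,255))
        k,_,s_,c=cv2.connectedComponentsWithStats(m); b=[c[i].round(1).tolist()+[int(s_[i,4])] for i in range(1,k) if s_[i,4]>8 and ((n=='scene' and 295<c[i][0]<362 and 180<c[i][1]<225) or (n=='side' and 200<c[i][0]<240))]
        pr=[]
        for al in range(-45,95,5):
            q=np.radians(al); pr.append((al,proj(f,[*(O-148.4*X+(-45+80*np.sin(q))*Y),70+80*np.cos(q)])))
        for x in b: print(n,x,'alpha',min(pr,key=lambda p:np.linalg.norm(p[1]-x[:2]))[0], min(np.linalg.norm(p[1]-x[:2]) for p in pr).round(1))
E
python3 -c "
from lev import *
lev('17.png')"
```

```text
{'clock': 53.675, 'joints': [0.516, 0.154, -0.533, 0.0, -0.884, -0.655], 'position': [437.838, 64.815, 114.157], 'ee_rot': [-0.657, 0.754, -0.0, 0.0], 'contact_force': [-0.356, -0.243, 0.648], 'wrist_torque': [-0.013, 0.035, -0.079], 'grasp_force': 0.0, 'gripper_width': 0.229}
TCP dock y -124.3
scene [306.8, 196.3, 111] alpha -45 0.9
side [229.3, 215.6, 53] alpha -45 0.6
```

```bash
python3 - <<'E'
from lev import *
def amap(f,u0,u1,v0,v1):
    a=cv2.imread('pics/'+f); h=cv2.cvtColor(a,cv2.COLOR_BGR2HSV)
    print(f,u0,v0)
    for v in range(v0,v1):
        print(''.join('R' if ((h[v,u,0]<4 or h[v,u,0]>173) and h[v,u,1]>150 and h[v,u,2]>45) else 'K' if h[v,u,2]<38 else 'b' if h[v,u,1]>110 and 90<h[v,u,0]<125 else '.' for u in range(u0,u1)))
s=arm.read_state(); p=np.array(s['position'])
for f in('scene17.png','side17.png'):
    print([proj(f,p+[0,0,d]).tolist() for d in(0,20,40,75)], 'handle end',proj(f,[*(O-148.4*X-123*Y),148]))
amap('scene17.png',285,335,165,210); amap('side17.png',205,255,180,240)
E
```

```text
[[298.0, 198.6], [298.2, 193.9], [298.4, 189.0], [298.8, 180.2]] handle end [298.7 190.1]
[[234.3, 222.2], [233.9, 216.3], [233.6, 210.3], [232.9, 199.7]] handle end [233.  212.3]
scene17.png 285 165
........KKKKKKKKKKKKK.............................
.......KKKKKKKKKKKKKK.............................
.......KKKKKKKKKKKKKK.............................
.......KKKKKKKKKKKKKK.............................
........KKKKKKKKKKKKK.............................
........KKKKKKKKKKKKK.............................
........KKKK..KKKKKK..............................
........KKKK...KKKKK..............................
........KKKK...KKKKK..............................
........KKKK...KKKKK..............................
........KKKK...KKKKK..............................
.........KK....KKKKK..............................
...............KKK................................
.........KK....KKK................................
....bbb.KKK...KKKK..bbbbbbbbbbbbbb....bb...bbbbbbb
bbbbbbbbKKK....KKKbbbbbbbbbbbbbbbbbbbbbbbbbbbbbbbb
bbbbbbbbKKK...KKKKbbbbbbbbbbbbbbbbbbbbbbbbbbbbbbbb
bbbbbbbbKKKKKKKKKKbbbbbbbbbbbbbbb
[... 3773 characters left out ...]
KKK......K...........................
............KKKK....KKK...........................
............KKKK.b.KKKK...........................
............KKKK.bbKKKK...........................
............KKKK..bKKKK...........................
............KKKK....KKK...........................
b............KKK....KKK...........................
bb...........KKK....KKK...........................
bbb..........KKK....KKK...........................
bbbb.........KKK....KKKK..........................
bbbbb........KKK....KKKK.......................bbb
bbbbbb.......KKK....KKKK....................bbbbbb
bbbbbbb......KKKK....KKK..................bbbbbbbb
bbbbbbbb.....KKKK.....KK..............bbbbbbbbbbbb
```

```bash
python3 - <<'E'
from lev import *
print(tri(('scene17.png',(298.5,190.5)),('side17.png',(230.5,209.5))), arm.read_state()['position'])
s=arm.read_state(); print(Ro.from_quat(s['ee_rot']).as_matrix().round(3).tolist())
E
```

```text
(array([436.7,  69.5, 152.4]), array([2.1, 2. ])) [438.49684365  65.07531798 114.48598569]
[[-0.137, -0.991, 0.002], [-0.991, 0.137, 0.001], [-0.001, -0.001, -1.0]]
```

```bash
python3 - <<'E'
from lev import *
p=np.array([232.6,-579.4,190.7]); ty=np.array([-.373,.928,0])
for d in(0,13,30,50):
    print(d,[proj('scene0.png',p+[0,0,d]+s*48*ty).tolist() for s in(-1,1)],[proj('side0.png',p+[0,0,d]+s*48*ty).tolist() for s in(-1,1)])
a=cv2.imread('pics/scene0.png'); h=cv2.cvtColor(a,cv2.COLOR_BGR2HSV)
for v in range(90,128): print(v,''.join('K' if h[v,u,2]<38 else '.' for u in range(40,115)))
E
```

```text
0 [[73.8, 138.7], [105.4, 131.2]] [[377.2, 371.9], [327.3, 353.9]]
13 [[72.3, 135.4], [104.2, 127.9]] [[377.7, 366.6], [327.5, 348.7]]
30 [[70.3, 131.0], [102.5, 123.5]] [[378.5, 359.5], [327.8, 341.9]]
50 [[67.9, 125.7], [100.5, 118.2]] [[379.4, 351.1], [328.2, 333.6]]
90 .................KKKKKKKKKKKKKKKKKKKKKKKKKKKKKKKKKKKKKKKKKK................
91 ..................KKKKKKKKKKKKKKKKKKKKKKKKKKKKKKKKKKKKKKKKK................
92 ..................KKKKKKKKKKKKKKKKKKKKKKKKKKKKKKKK..KKKKKKKK...............
93 ..................KKKKKKKKKKKKKKKKKKKKKKKKKKKKKK.....KKKKKKK...............
94 ..................KKKKKKKKKKKKKKKKKKKKKKKKKKKKKK.......KKKKKK..............
95 ........KKK.......KKKKKKKKKKKKKKKKKKKKKKKKKKKKKK.........KKKK..............
96 ........K.KK....KKKKKKKKKKKKKKKKKKKKKKKKKKKKKKKKK........KKKKK.............
97 ........KKKKKKKKKKKKKKKKKKKKKKKKKKKKKKKKKKKKKKKKKK........KKKK.............
98 ........KKKKKKKKKKKKKKKKKKKKKKKKKKKKKKKKKKKKKKKKKKKK......KKKKK............
99 ........KKKKKKKKK..KKKKKKKKKKKKKKKKKKKKKKKKKKKKKKKKKK......KKKK............
100 .........KKKKKKK....KKKKKKKKKKKKKKK
[... 1500 characters left out ...]
........KK.KK...............................................
120 .......................KK..K...............................................
121 ........................K..KK..............................................
122 ........................KK..K..............................................
123 .........................K..K..............................................
124 .........................K.................................................
125 ...........................................................................
126 ...........................................................................
127 ...........................................................................
```

The fingertip in two views triangulates to z≈150 while the TCP reads 114, so the true tip sits about 36 mm above the reported TCP. That explains both misses. I back off and repeat with z corrected.

>>> servo_tool(
  rows=[
    [[0,0,0,-15,0,0,0],[0,25,0,-15,0,0,0],[0,45,0,-10,0,0,0],[0,45,0,15,0,0,0],[0,45,0,35,0,0,0],[0,45,0,35,0,0,0],[0,30,0,35,0,0,0],[0,15,0,33,0,0,0],[0,0,0,30,0,0,0]],
  ],
)

```text
clock: 54.9
position: [437.5, 61.3, 86.4]
ee_rot: [-0.658, 0.753, -0.002, -0.003]
contact_force: [-1.1, -10.8, 9.4]
gripper_width: 0.1
grasp_force: 5.8
```

```bash
python3 -c "
from lev import *
lev('18.png')"
```

```text
{'clock': 54.9, 'joints': [0.514, 0.192, -0.573, 0.008, -0.811, -0.655], 'position': [437.48, 61.258, 86.426], 'ee_rot': [-0.658, 0.753, -0.002, -0.003], 'contact_force': [-1.103, -10.84, 9.37], 'wrist_torque': [-3.004, 0.303, -0.004], 'grasp_force': 5.759, 'gripper_width': 0.102}
TCP dock y -127.8
scene [309.2, 194.4, 109] alpha -35 0.6
side [225.5, 214.1, 28] alpha -40 3.6
```

Contact at last: the lever has started to rise (alpha about -37°) at 11 N. I go on along the arc.

>>> servo_tool(
  rows=[
    [[0,-10,0,-7,0,0,0],[0,-20,0,-12,0,0,0],[0,-30,0,-16,0,0,0],[0,-40,0,-18,0,0,0],[0,-50,0,-20,0,0,0],[0,-60,0,-20,0,0,0]],
  ],
)

```text
clock: 55.75
position: [446.1, 124.1, 103.9]
ee_rot: [-0.656, 0.754, -0.0, 0.0]
contact_force: [0.1, -2.7, 2.5]
gripper_width: 0.0
grasp_force: 1.7
```

```bash
python3 -c "
from lev import *
lev('19.png')"
```

```text
{'clock': 55.75, 'joints': [0.624, 0.201, -0.502, 0.0, -0.867, -0.762], 'position': [446.14, 124.088, 103.915], 'ee_rot': [-0.656, 0.754, -0.0, 0.0], 'contact_force': [0.05, -2.674, 2.499], 'wrist_torque': [-0.885, 0.102, 0.039], 'grasp_force': 1.712, 'gripper_width': 0.004}
TCP dock y -64.4
scene [326.4, 191.9, 81] alpha 0 0.3
side [219.9, 206.6, 25] alpha -15 4.4
```

>>> servo_tool(
  rows=[
    [[0,-10,0,2,0,0,0],[0,-20,0,5,0,0,0],[0,-30,0,9,0,0,0],[0,-40,0,14,0,0,0],[0,-50,0,19,0,0,0],[0,-60,0,24,0,0,0],[0,-68,0,28,0,0,0],[0,-74,0,32,0,0,0]],
  ],
)

```text
clock: 56.85
position: [456.4, 197.4, 71.3]
ee_rot: [-0.656, 0.754, 0.0, 0.0]
contact_force: [0.9, 0.5, 0.1]
gripper_width: 0.3
grasp_force: 0.0
```

```bash
python3 -c "
from lev import *
lev('20.png')"
```

```text
{'clock': 56.85, 'joints': [0.735, 0.299, -0.465, -0.0, -0.806, -0.874], 'position': [456.398, 197.405, 71.327], 'ee_rot': [-0.656, 0.754, 0.0, 0.0], 'contact_force': [0.925, 0.466, 0.059], 'wrist_torque': [-0.007, -0.005, -0.056], 'grasp_force': 0.0, 'gripper_width': 0.311}
TCP dock y 9.6
scene [345.0, 213.5, 28] alpha 90 6.6
scene [356.6, 213.9, 81] alpha 90 5.0
side [208.9, 211.8, 48] alpha 85 1.9
```

The handle now lies level at alpha 90°, so the lever is shut. I rise straight up and go to the lamp arm.

>>> servo_tool(
  rows=[
    [[0,0,0,-50,0,0,0],[0,0,0,-110,0,0,0],[0,0,0,-170,0,0,0],[0,0,0,-230,0,0,0],[30,0,0,-265,0,0,0],[60,0,0,-268,0,0,0.17],[85,0,0,-268,0,0,0.34],[85,0,0,-268,0,0,0.5],[85,0,0,-268,0,0,0.67],[85,0,0,-268,0,0,0.67]],
  ],
)

```text
clock: 58.2
position: [456.1, 196.4, 339.8]
ee_rot: [-0.373, 0.928, 0.0, 0.0]
contact_force: [-0.2, -0.8, 0.7]
gripper_width: 85.0
grasp_force: 0.0
```

```bash
python3 -c "
from lev import *
lev('21.png'); go((646,429,340,65))"
```

```text
{'clock': 58.2, 'joints': [0.734, 0.09, -0.019, -0.0, -1.461, -1.541], 'position': [456.15, 196.373, 339.831], 'ee_rot': [-0.373, 0.928, 0.0, 0.0], 'contact_force': [-0.206, -0.761, 0.746], 'wrist_torque': [0.01, 0.017, 0.029], 'grasp_force': 0.0, 'gripper_width': 85.042}
TCP dock y 8.6
scene [344.9, 213.6, 29] alpha 90 6.7
scene [356.6, 214.0, 77] alpha 90 5.0
side [208.8, 211.4, 49] alpha 85 1.9
(646, 429, 340, 65) -> [-298.0, 36.6, -0.1] [0.0, 0.0, 1.201] rows>=6.4
```

>>> servo_tool(
  rows=[
    [[85,-40,5,0,0,0,0.16],[85,-80,10,0,0,0,0.32],[85,-120,15,0,0,0,0.48],[85,-160,20,0,0,0,0.64],[85,-200,25,0,0,0,0.8],[85,-240,30,0,0,0,0.96],[85,-280,34,0,0,0,1.12],[85,-298,37,0,0,0,1.2],[85,-298,37,0,0,0,1.2],[85,-298,37,0,0,0,1.2]],
  ],
)

```text
clock: 59.55
position: [646.2, 428.5, 340.0]
ee_rot: [0.217, 0.976, -0.0, 0.0]
contact_force: [-0.7, -0.0, -0.3]
gripper_width: 84.8
grasp_force: 0.0
```

```bash
python3 - <<'E'
from h import *
st(); snap('wrist','w22.png'); snap('scene','scene22.png'); snap('side','side22.png')
def prof(f,rows):
    a=cv2.imread('pics/'+f); h=cv2.cvtColor(a,cv2.COLOR_BGR2HSV)
    for v in rows: print(v,''.join('%x'%(int(a[v,u].mean())//16) for u in range(200,380,2)))
prof('w2.png',range(130,260,20)); prof('w22.png',range(30,260,15))
for X in((646,429,265),(546,475,245),(787,363,8)): print(X,proj('w22.png',X),proj('scene22.png',X))
go((646,429,205,65))
E
```

```text
{'clock': 59.55, 'joints': [0.793, 0.651, 0.811, 0.0, -1.731, -2.8], 'position': [646.205, 428.503, 340.043], 'ee_rot': [0.217, 0.976, -0.0, 0.0], 'contact_force': [-0.724, -0.049, -0.34], 'wrist_torque': [-0.017, 0.071, -0.018], 'grasp_force': 0.0, 'gripper_width': 84.766}
130 677665442124211126888888888888888887776788888888757776777666776766666656677888888888888888
150 666777767776653211231333333346765555566788888876556555678888888888888888888888888888888888
170 677666767767777777777665677776766666665567777776588888888888888888888888888888888888888888
190 888888888888888888777668888888777777776565555555588888888888888888888888888888888888888888
210 888888888888888888777777888888888888888555555555588888888888888888888888888888888888888888
230 888888888888888888776777888888887468888655555555588888757888888888888888888888888888888888
250 888888888888888888887777777885666666666655433455588888888887888888888888888888888888888888
30 999999999999988999999999999746555555555555555555555555555555555555555564789999999898888888
45 999999999988899999999998355555555555555555555556777776555555555
[... 858 characters left out ...]
999999999999999999999
195 999999999999998877777777777777777777777777875666666658999999999999999999999999999999999999
210 999999999999999778777777777777777777777899956666666669999999999999999999999999999999999999
225 999999777887778777777777777777777764567777756666666578779999999999999999999999999999999999
240 999999877777777777777777777777767777777777767777777688889998999999999999999999999999999999
255 559999987777777777777777778777767676778876367455557689999898999999999999999999999999999999
(646, 429, 265) [290.3 201.5] [461.5 219.1]
(546, 475, 245) [289.7  67.4] [466.1 193.5]
(787, 363, 8) [289.8 246.7] [419.7 327.8]
(646, 429, 205, 65) -> [0.5, 0.5, 136.3] [0.001, 0.001, -0.001] rows>=2.2
```

>>> servo_tool(
  rows=[
    [[85,0,5,45,0,0,0],[85,0,5,90,0,0,0],[85,0,5,134,0,0,0],[85,0,5,134,0,0,0],[60,0,5,134,0,0,0],[40,0,5,134,0,0,0],[22,0,5,134,0,0,0],[22,0,5,134,0,0,0],[22,0,5,134,0,0,0]],
  ],
)

```text
clock: 60.82
position: [648.5, 433.6, 206.0]
ee_rot: [0.217, 0.976, 0.0, 0.0]
contact_force: [-0.6, 0.2, -0.4]
gripper_width: 22.1
grasp_force: 0.0
```

```bash
python3 - <<'E'
from h import *
s=st(); p=np.array(s['position'][:2]); C=np.array([787,363.])
r=p-C; a0=np.degrees(np.arctan2(*r[::-1])); print(np.linalg.norm(r),a0)
w=[]
for k in range(1,11):
    a=np.radians((226.9-a0)*k/10); Q=np.array([[np.cos(a),-np.sin(a)],[np.sin(a),np.cos(a)]]); q=C+Q@r*155/np.linalg.norm(r); w.append((*q.round(1).tolist(),207,round(65+np.degrees(a),1)))
go(*w)
E
```

```text
{'clock': 60.825, 'joints': [0.796, 0.66, 0.509, 0.0, -1.419, -2.805], 'position': [648.543, 433.556, 205.982], 'ee_rot': [0.217, 0.976, 0.0, 0.0], 'contact_force': [-0.604, 0.153, -0.354], 'wrist_torque': [-0.046, 0.055, -0.026], 'grasp_force': 0.0, 'gripper_width': 22.073}
155.39778982323094 152.99730131128047
(641.0, 415.0, 207, np.float64(72.4)) -> [-1.0, -20.0, -1.0] [0.0, 0.0, -0.131] rows>=0.7
(635.5, 395.8, 207, np.float64(79.8)) -> [-4.2, -39.7, -1.0] [0.0, 0.0, -0.26] rows>=1.4
(632.6, 376.1, 207, np.float64(87.2)) -> [-9.9, -58.8, -1.0] [0.0, 0.0, -0.389] rows>=2.1
(632.2, 356.1, 207, np.float64(94.6)) -> [-18.1, -77.1, -1.0] [0.0, 0.0, -0.518] rows>=2.8
(634.3, 336.2, 207, np.float64(102.0)) -> [-28.4, -94.2, -1.0] [0.0, 0.0, -0.648] rows>=3.5
(639.0, 316.8, 207, np.float64(109.3)) -> [-40.9, -109.8, -1.0] [0.0, 0.0, -0.775] rows>=4.2
(646.2, 298.2, 207, np.float64(116.7)) -> [-55.3, -123.6, -1.0] [0.0, 0.0, -0.904] rows>=4.8
(655.7, 280.6, 207, np.float64(124.1)) -> [-71.4, -135.5, -1.0] [0.0, 0.0, -1.033] rows>=5.5
(667.4, 264.4, 207, np.float64(131.5)) -> [-88.8, -145.2, -1.0] [0.0, 0.0, -1.163] rows>=6.2
(681.1, 249.8, 207, np.float64(138.9)) -> [-107.5, -152.6, -1.0] [0.0, 0.0, -1.292] rows>=6.9
```

>>> servo_tool(
  rows=[
    [[22,-1,-20,0,0,0,-0.13],[22,-4,-40,0,0,0,-0.26],[22,-10,-59,0,0,0,-0.39],[22,-18,-77,0,0,0,-0.52],[22,-28,-94,0,0,0,-0.65],[22,-41,-110,0,0,0,-0.775],[22,-55,-124,0,0,0,-0.9],[22,-71,-135,0,0,0,-1.03],[22,-89,-145,0,0,0,-1.16],[22,-107,-153,0,0,0,-1.27]],
  ],
)

```text
clock: 62.08
position: [680.0, 249.8, 205.8]
ee_rot: [-0.406, 0.914, 0.001, -0.0]
contact_force: [-0.0, 3.2, -0.9]
gripper_width: 21.8
grasp_force: 1.3
```

>>> servo_tool(
  rows=[
    [[22,0,0,0,0,0,0],[50,0,0,0,0,0,0],[85,0,0,0,0,0,0],[85,0,0,0,0,0,0],[85,0,0,0,0,0,0],[85,0,0,-50,0,0,0],[85,0,0,-110,0,0,0],[85,0,0,-150,0,0,0],[85,0,0,-150,0,0,0]],
  ],
)

```text
clock: 63.2
position: [681.6, 250.0, 361.1]
ee_rot: [-0.404, 0.915, 0.0, 0.005]
contact_force: [0.0, 0.4, 0.1]
gripper_width: 85.2
grasp_force: 0.0
```

```bash
python3 - <<'E'
from lev import *
st(); snap('wrist','w23.png'); snap('scene','scene23.png'); snap('side','side23.png')
# dark-grey lens disc centre in wrist view via Hough
g=cv2.cvtColor(cv2.imread('pics/w23.png'),cv2.COLOR_BGR2GRAY)
g2=cv2.cvtColor(cv2.imread('pics/w2.png'),cv2.COLOR_BGR2GRAY)
for n,x in(('w2.png',g2),('w23.png',g)):
    c=cv2.HoughCircles(cv2.medianBlur(x,3),cv2.HOUGH_GRADIENT,1,60,param1=100,param2=25,minRadius=45,maxRadius=90)
    if c is not None:
        for u,v,r in c[0][:3]: p=atz(n,(u,v),245); print(n,u,v,r,p,np.linalg.norm(p[:2]-O))
# scene check vs the first picture around head and packs
a=cv2.imread('pics/scene0.png').astype(int);b=cv2.imread('pics/scene23.png').astype(int)
u,v=proj('scene23.png',(603,171,245)).astype(int); print('head patch diff',np.abs(a-b)[v-20:v+20,u-25:u+25].mean(), 'post/arm',np.abs(a-b)[225:260,400:440].mean())
E
```

```text
{'clock': 63.2, 'joints': [0.574, 0.531, 0.651, 0.001, -1.681, -1.313], 'position': [681.62, 249.957, 361.062], 'ee_rot': [-0.404, 0.915, 0.0, 0.005], 'contact_force': [0.012, 0.449, 0.078], 'wrist_torque': [0.023, 0.022, 0.006], 'grasp_force': 0.0, 'gripper_width': 85.249}
w2.png 283.5 70.5 83.9 [604.9 167.7 245. ] 4.110960958218914
w23.png 285.5 71.5 72.7 [610.7 166.7 245. ] 9.924716620639696
w23.png 410.5 129.5 67.2 [558.  282.9 245. ] 123.17503805560601
w23.png 214.5 295.5 82.8 [824.  282.4 245. ] 251.0841293272038
head patch diff 22.1375 post/arm 11.565
```

```bash
python3 - <<'E'
from lev import *
def amap(f,u0,u1,v0,v1):
    h=cv2.cvtColor(cv2.imread('pics/'+f),cv2.COLOR_BGR2HSV); print(f,u0,v0)
    for v in range(v0,v1): print(''.join('O' if 3<h[v,u,0]<18 and h[v,u,1]>150 and h[v,u,2]>55 else 'K' if h[v,u,2]<38 else 'R' if (h[v,u,0]<4 or h[v,u,0]>173) and h[v,u,1]>150 else 'B' if h[v,u,1]>170 and 105<h[v,u,0]<125 else '.' for u in range(u0,u1)))
amap('scene15.png',318,366,203,305); amap('scene22.png',318,366,203,305)
lev('24.png')
a=cv2.imread('pics/scene22.png').astype(int);b=cv2.imread('pics/scene24.png').astype(int); print('bays 3-4 diff',np.abs(a-b)[255:300,318:362].mean())
E
```

```text
scene15.png 318 203
................................................
................................................
................................................
................................................
...............KKK..............................
...............KKKKKKKKKKKKK.KKK................
..............KKKKKKKKKKKKKKKKKK................
..............KKK....KKKKKKKKKKK................
..............KK.............KKK................
..............KK.............KKK................
...KKKKKKKK...KK.............KKK................
...KKK........KK.............KKK................
...KKK........KK.............KK.................
...KKK......O.KKO............KK.................
...KKK......OKKKOOOOOOO......KK.................
...KKK.....OOKK.OOOOOOOOOOOOKKK.................
..KKKK....KOOKK.OOOOOOOOOOOOKKK.................
..KKKK....KOOKK.OOOOOOOOOOOOKKK.................
..KKKK...KKOOKKOOOOOOOOOOOOOKKK.................
..KKKK...K..OKKOOOOOOOOOOOOOKK..................
.KKKK......OOKK.OOOOOOOOOOOOKK..................
..KKK....KKOO.KKK....OOOOOOOKK..................
..
[... 8600 characters left out ...]
BBBBBBBBBBBBBBBBBBBBBBBBBB...............
....BBBBBBBBBBBBBBBBBBBBBBBBBBBBB...............
....BBBBBBBBBBBBBBBBBBBBBBBBBBBB................
...BBBBBBBBBBBBBBBBBBBBBBBBBBBBB................
....BBBBBBBBBBBBBBBBBBBBBBBBBBBB................
...BBBBBBBBBBBBBBBBBBBBBBBBBBBBB................
........BBBBBBBBBBBBBBBBBBBBBBB.................
{'clock': 63.35, 'joints': [0.574, 0.535, 0.642, -0.001, -1.68, -1.313], 'position': [679.972, 249.699, 354.379], 'ee_rot': [-0.404, 0.915, 0.0, -0.001], 'contact_force': [0.191, -0.051, -0.754], 'wrist_torque': [-0.026, 0.01, -0.007], 'grasp_force': 0.0, 'gripper_width': 85.33}
TCP dock y 92.5
side [209.0, 211.4, 55] alpha 85 1.7
bays 3-4 diff 14.21902356902357
```

All four packs are still seated, the lever is shut, the lamp head is about 10 mm from the dock's centre and the gripper is clear. I hand the job in.

```bash
python3 -c "
from bench import arm
print(arm.job_done())"
```

```text
the job is handed in; nothing more can be done
None
```

I handed the job in at about 63 s of the 210 s. All four packs stand in their own bays, the cam lever is snapped shut, and the lamp head is back about 10 mm from the dock's centre; the hand-in returned no verdict.

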